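# Reload the granule magazine behind the stop

## Robot

A 6-joint arm with a two-finger parallel gripper is mounted at the origin on the work surface. World frame = base frame: x ahead of the robot, y to its left, z up, the work surface at z = 0. Lengths are in mm, angles in degrees, forces in N, time in s.
With the tool pointing down it reaches from about 350 to 850 mm from the base axis. Payload 8.1 kg.
Tool frame: the origin (TCP) lies on the centre line of the jaws, within the pads' length; the fingertips stand 14 mm ahead of it and the grasp point (between the pads) lies 5 mm behind it; z points along the fingers, y is the line along which they close (so a half turn about z gives the same grasp; the last joint's range is limited). The gripper opens to 85 mm and grips with 20 to 120 N. Pads are 22 mm wide; open, the fingers measure 114 mm over their backs; the gripper's body (76 mm by 85 mm) begins 54 mm behind the grasp point. The pads swing forward as they close: fully open they stand 13 mm farther back than shut.
Start: joints at [67.013, 7.471, 85.268, -0, 87.261, -4.893], TCP at [186.325, 570.341, 245.292] pointing down, gripper open.
Joint ranges: [-169.43, 169.43], [-51.17, 129.36], [1.28, 143.12], [-76.62, 256.62], [0, 156.53], [-152.29, 152.29]. Speed limits (degrees/s): [136.94, 136.94, 159.86, 180, 180, 180].

## Interface

Orientations are given as [roll, pitch, yaw] about the fixed x, y, z axes, in that order (R = Rz(yaw) Ry(pitch) Rx(roll)).
In Python, from bench import sense, snapshot, camera_info, hand_in gives the robot as it stands. The module is installed in compiled form; this text tells all that it offers.
- The arm moves only by the tool apply_moves, never from a script. Its argument "deltas" is a list of rows, each a list of 7 numbers: the shift along the tool's x, y, z scaled (see below), then the turn, a rotation vector about the tool's x, y, z scaled (see below), then the opening, from 0 (shut) to 1 (fully open). In form: [[dx, dy, dz, ax, ay, az, claw], ...]. A call has 1 to 8 rows; each row shifts and turns the commanded pose from where the row before left it, along the tool's axes as they then stand; what a row does not reach is not made up. The controller multiplies each number of a shift by 0.03 m and each number of a turn by 0.08 rad. A row lasts 1/8 s, in which the tool goes at most 62.5 mm and 10.7 degrees, less where a joint would pass 70% of its speed; a pose out of reach is approached as far as the arm can. A call with a number of a shift or a turn outside -1 to 1 is refused whole. A call with a gripper value outside its range is refused whole. The fingers move at their own pace and stop on an object; "grip_force" is the grip in N (left out, the last holds). Time passes only in rows, so rows that do not move let the fingers close. It gives the time, the measured TCP pose, the force, the opening and the grip force at its end, in the units of the state.
- sense(): the state, without advancing time (a new reading comes with each control period).
- snapshot(name): name is "scene" or "top" or "wrist"; returns the picture (480x640x3 uint8, red, green, blue); there is no depth.
- camera_info(name): a dict with "vertical_fov" (degrees; the focal length in pixels is half the picture's height over the tangent of half this angle, whatever the lens; pixels are square), "cx", "cy" (the principal point, pixels), "k1" (the pictures are not rectified: a ray, as slopes to the right and down, at radius r is drawn at 1 + k1 r^2 times it, then the intrinsics apply), "origin" and "rotation" of the camera in the world; the wrist camera has in their place "tool_from_camera" (4x4, takes a point from camera to tool coordinates, whose origin is the TCP and whose axes are the flange's). Camera axes: x right, y up, looking along -z (the intrinsics and any distortion apply to the point x, -y, -z); pixel columns grow to the right and rows downward; lengths in mm; the calibration is good to about 2 mm. A picture is of the moment at which its call begins: read the wrist's pose just before it. camera_info takes no time and is no camera call.
- hand_in(): hands the job in; it is judged then, once.
The state is a dict: "time": time; "joint_pos": joint angles; "qd": joint speeds; "joint_efforts": joint torques, N m; "tool_pos": TCP position; "tcp_rot": TCP orientation; "ft_force": force on the tool from outside, world axes, zero at the start; "wrist_torque": the same for the moment, N m; "finger_gap": finger opening in mm; "grip_force": force on a finger pad.
Only numpy, scipy, OpenCV 4.12 (cv2) and the standard library are available. Lean on these libraries where they do the work, as an engineer would, in place of code of your own. Each camera call takes 0.05 s, during which the arm holds its last target. There are 200 camera calls.

## Task

Restock the herb-granule dispenser: before touching any cartridge press its red mushroom stop down until it latches and leave it latched while you work; then take the empty red-capped cartridge out of the magazine into the steel return tray and stand every full green-capped cartridge, cap up and fully down, in a magazine socket of its own. When all that is done, twist the stop clockwise so that it springs up again. Leave the other things on the counter where they are.

Things in the scene. Friction and masses are not known exactly. Their poses are not given: they have to be found in the camera images.
- cart0: full granule cartridge: square white bar 140 x 28 x 28 mm, 0.12 kg, with a brown stripe on each face, a green cap (last 24 mm) at one end and a grey foot at the other. At the start it lies on the counter, foot towards the robot. Origin at its centre; x axis runs along it and points to the green cap end. May be absent (None)
- cart1: full granule cartridge: square white bar 140 x 28 x 28 mm, 0.12 kg, with a brown stripe on each face, a green cap (last 24 mm) at one end and a grey foot at the other. At the start it lies on the counter, foot towards the robot. Origin at its centre; x axis runs along it and points to the green cap end. May be absent (None)
- cart2: full granule cartridge: square white bar 140 x 28 x 28 mm, 0.12 kg, with a brown stripe on each face, a green cap (last 24 mm) at one end and a grey foot at the other. At the start it lies on the counter, foot towards the robot. Origin at its centre; x axis runs along it and points to the green cap end. May be absent (None)
- cart3: full granule cartridge: square white bar 140 x 28 x 28 mm, 0.12 kg, with a brown stripe on each face, a green cap (last 24 mm) at one end and a grey foot at the other. At the start it lies on the counter, foot towards the robot. Origin at its centre; x axis runs along it and points to the green cap end. May be absent (None)
- cart4: full granule cartridge: square white bar 140 x 28 x 28 mm, 0.12 kg, with a brown stripe on each face, a green cap (last 24 mm) at one end and a grey foot at the other. At the start it lies on the counter, foot towards the robot. Origin at its centre; x axis runs along it and points to the green cap end. May be absent (None)
- spent: the empty cartridge: the same 140 x 28 x 28 mm shape in grey with a red cap and black stripes; at the start it stands in one of the magazine's sockets, cap up. Origin at its centre; x axis points to the red cap end
- magazine: fixed magazine: steel plate 75 x 312 mm with five white square sockets in a row, at y = -120, -60, 0, 60, 120 mm, x = 0. Each is 46 mm square outside, 38 mm inside, open above; rim 76 mm and floor 9 mm above the origin (centre of the plate's underside, on the counter). A cartridge standing in a socket has its top at 149 mm. x points roughly away from the robot
- tray: fixed open steel return tray 130 (x) x 180 (y) mm outside, walls 28 mm high and 4 mm thick, floor 4 mm. Origin at the centre of its underside
- stop (a joint): how far the red mushroom head of the stop is pushed down, in m: 0 up (running), 0.012 at the end of its travel. It is sprung (4 N at the top, some 13 N at the bottom) and latches by itself when pushed to 0.010 or more; latched it rests at about 0.0075
- stop_turn (a joint): how far the head is twisted clockwise seen from above, in rad: 0 to 1.2; a weak spring turns it back when let go. Twisting it past about 0.6 while latched frees the latch and the head springs up (once the fingers let it)
- stop_top (a point): centre of the top of the red mushroom head, which is round, 43 mm across; its side, to grip for twisting, lies 5 to 23 mm below this point, with a 22 mm neck below. This point is 46 mm (latched 38 mm) above its yellow box (90 x 90 mm, 60 mm high, fixed on the counter) and moves with the head
- jar: bystander, not to be disturbed: lidded blue and white porcelain jar, 100 mm wide, 140 mm tall. Origin at the centre of its underside
- bottle: bystander, not to be disturbed: amber glass jar with white cap, 56 mm wide, 110 mm tall. Origin at the centre of its underside
- scoop: bystander, not to be disturbed: brass spoon 170 mm long, lying. Origin at the centre of its underside
- weight: bystander, not to be disturbed: brass weight, 36 mm wide, 48 mm tall. Origin at the centre of its underside
- slipblock: bystander, not to be disturbed: flat dark wood block with a paper, 110 x 75 x 16 mm. Origin at the centre of its underside
- bowl: bystander, not to be disturbed: white bowl, 110 mm wide, 45 mm tall. Origin at the centre of its underside
Not all that is in view belongs to the job. What is shaped like the cart0 but orange or yellow is not meant.

How it is judged:
By the outcome, as a careful person would: the job done as asked, in the order asked, and still so for the second after the job is handed in, with the robot touching nothing.
Of cart0, cart1, cart2, cart3, cart4 only 3 to 5 are there at a start; the rules pass over those that are not, and their reading is None.
At some moment in a run one of cart0, cart1, cart2, cart3, cart4 may be knocked a few centimetres aside while the robot is not near it.
Once in a run the grip may slacken for a moment while it holds something.
It also fails if it takes over 210 s, if anything falls off the work surface, if the arm or the gripper's body presses on something with over 40 N, if the wrist force passes 120 N, or if a joint passes its speed limit or range.

## Working session

There is one attempt and no reset: what is moved stays moved. The work goes in short steps, Python scripts to look and compute and a tool call to move; the robot and the scene stay as the last step left them, time stands still between calls to the robot, and variables do not carry over. Pictures are saved under pics/ and viewed, at most 14 in all, crops included, and the job is handed in when it is done.

Besides the shell and the picture viewer there is one more tool, called by a JSON object that holds its "api" and its "payload", one argument or row to a line. apply_moves: Moves the arm, as the interface text tells. Its arguments: {"type":"object","properties":{"deltas":{"type":"array"},"grip_force":{"type":"number"}},"required":["deltas"]}

```bash
mkdir -p pics; ls; python3 - <<'E'
from bench import *
import cv2
for n in ["scene","top"]:
    cv2.imwrite(f"pics/{n}0.png",cv2.cvtColor(snapshot(n),cv2.COLOR_RGB2BGR)); print(n,camera_info(n))
print(camera_info("wrist")); print(sense())
E
```

```text
pics
scene {'vertical_fov': 46.464795234198164, 'cx': 319.39176075441804, 'cy': 232.46019887109745, 'k1': -0.025121629048465408, 'origin': array([1038.41258096,  993.54668932,  918.61567997]), 'rotation': array([ 5.37135172e+01, -1.13523303e-01,  1.50513973e+02])}
top {'vertical_fov': 43.17348255559219, 'cx': 309.20076349672036, 'cy': 237.35439701969267, 'k1': -0.1580911609160798, 'origin': array([ 341.53500853,   21.04794102, 1643.93103912]), 'rotation': array([  4.90273717,  -0.41526757, -91.28504976])}
{'vertical_fov': 64.55680487527606, 'cx': 321.4805681742882, 'cy': 236.596402144569, 'k1': -0.08068015221859372, 'tool_from_camera': array([[-4.81161753e-04,  9.59867685e-01,  2.80452841e-01,
         7.12149698e+01],
       [ 9.99999172e-01,  7.96648115e-04, -1.01092015e-03,
        -1.62896801e+00],
       [-1.19377181e-03,  2.80452122e-01, -9.59867273e-01,
        -1.28812957e+02],
       [ 0.00000000e+00,  0.00000000e+00,  0.00000000e+00,
         1.00000000e+00]])}
{'time': 0.1, 'joint_pos': array([ 6.70140208e+01,  7.51069820e+00,  8.53231560e+01, -7.89504024e-04,
        8.72613660e+01, -4.89407417e+00]), 'qd': array([-0.05437499, -0.00543322, -0.17374534,  0.03682169, -0.05701061,
        0.01567215]), 'joint_efforts': array([ 5.20716130e-04, -5.70956182e+01, -5.01941550e+01, -2.52102518e-04,
        8.25798546e-03, -8.09908693e-05]), 'tool_pos': array([186.13458868, 569.90375472, 244.34905767]), 'tcp_rot': array([-1.79905060e+02, -7.33793918e-03,  1.61908127e+02]), 'ft_force': array([-0.49556789,  0.18851965,  0.85791484]), 'wrist_torque': array([-0.02424458, -0.04325063, -0.01348578]), 'grip_force': 0.0, 'finger_gap': 85.35125866522012}
```

View pics/scene0.png

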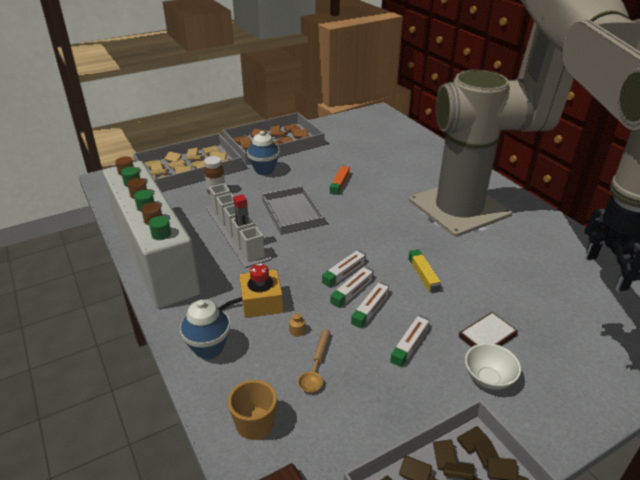

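View pics/top0.png

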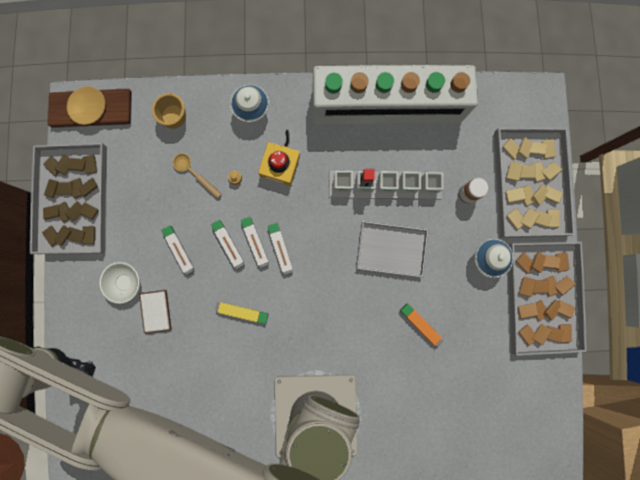

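The scene picture and the top picture agree. In the top picture:
- **Full cartridges:** four, with green caps at about (168,232), (217,227), (247,223) and (274,229). Their bodies run down from there with the foot towards the robot.
- **Decoys:** the yellow bar (243,313) and the orange bar (421,325). Their bodies are the wrong colour, so they stay put.
- **Spent cartridge:** red cap at (368,175), in socket 2 from the left.
- **Red stop:** (278,160).
- **Tray:** (392,250).

Next I'll measure these and make one enlarged crop to confirm them.

```bash
cat > h.py <<'E'
import numpy as np, cv2
from scipy.spatial.transform import Rotation as Ro
from bench import *
def cam(n,st=None):
    i=camera_info(n); f=240/np.tan(np.radians(i['vertical_fov']/2))
    if n=='wrist':
        T=i['tool_from_camera']; Rt=Ro.from_euler('xyz',st['tcp_rot'],degrees=True).as_matrix()
        R=Rt@T[:3,:3]; o=np.array(st['tool_pos'])+Rt@T[:3,3]
    else: R=Ro.from_euler('xyz',i['rotation'],degrees=True).as_matrix(); o=np.array(i['origin'])
    return i,f,R,o
def toplane(c,px,z):
    i,f,R,o=c; px=np.atleast_2d(np.float32(px))
    K=np.array([[f,0,i['cx']],[0,f,i['cy']],[0,0,1]])
    u=cv2.undistortPoints(px[:,None].astype(float),K,np.array([i['k1'],0,0,0,0.]))[:,0]
    d=np.c_[u[:,0],-u[:,1],-np.ones(len(u))]@R.T
    return o+d*((z-o[2])/d[:,2])[:,None]
def topx(c,P):
    i,f,R,o=c; q=(np.atleast_2d(P)-o)@R; s=np.c_[q[:,0],-q[:,1]]/-q[:,2:3]
    s=s*(1+i['k1']*(s**2).sum(1))[:,None]; return s*f+[i['cx'],i['cy']]
def blobs(mask,amin):
    n,l,s,c=cv2.connectedComponentsWithStats(mask.astype(np.uint8))
    return [(l==k,s[k],c[k]) for k in range(1,n) if s[k][4]>=amin]
def save(n,im): cv2.imwrite('pics/'+n,cv2.cvtColor(im,cv2.COLOR_RGB2BGR))
def plan(pos,rpy=None):
    s=sense(); R=Ro.from_euler('xyz',s['tcp_rot'],degrees=True)
    d=np.array(pos)-s['tool_pos']
    print('world d',d.round(1),'now-tool units',(R.inv().apply(d)/30).round(2))
    if rpy is not None:
        T=Ro.from_euler('xyz',rpy,degrees=True)
        print('turn units',((R.inv()*T).as_rotvec()/.08).round(2),'after-turn shift units',(T.inv().apply(d)/30).round(2))
E
python3 - <<'E'
from h import *
c=cam('top'); im=snapshot('top'); hsv=cv2.cvtColor(im,cv2.COLOR_RGB2HSV).astype(int); H,S,V=hsv[...,0],hsv[...,1],hsv[...,2]
for nm,m,z,a in [('green',(H>55)&(H<85)&(S>140)&(V>50),28,20),('red',((H<5)|(H>175))&(S>200)&(V>110),149,15),('brown',(H<20)&(S>60)&(V>50),28,10)]:
    for mk,s,ct in blobs(m,a):
        if nm=='brown' and not(150<ct[0]<300 and 210<ct[1]<280):continue
        r=cv2.minAreaRect(np.argwhere(mk)[:,::-1].astype(np.float32))
        print(nm,s[4],ct.round(1),toplane(c,ct,z)[0].round(1),[x for x in np.round(r[1],1)],round(r[2],1))
# white blobs: carts, sockets
for mk,s,ct in blobs((S<40)&(V>150),20):
    if 150<ct[0]<450 and 160<ct[1]<290:
        r=cv2.minAreaRect(np.argwhere(mk)[:,::-1].astype(np.float32)); print('white',s[4],ct.round(1),toplane(c,ct,76)[0].round(1),toplane(c,ct,28)[0].round(1),np.round(r[1],1),round(r[2],1))
print('red z106',toplane(c,[278,160],106))
A=cv2.resize(im[140:290,150:310],None,fx=2.5,fy=2.5,interpolation=2);B=cv2.resize(im[140:290,320:480],None,fx=2.5,fy=2.5,interpolation=2)
save('crop1.png',np.hstack([A,B]))
E
```

```text
green 58 [431.8  87. ] [ 892.3 -344.5   28. ] [np.float64(13.9), np.float64(9.4)] 26.6
green 43 [381.5  87.7] [ 891.1 -203.2   28. ] [np.float64(13.8), np.float64(6.9)] 36.0
green 45 [332.4  88.7] [890.1 -67.1  28. ] [np.float64(8.0), np.float64(14.0)] 90.0
green 37 [246.3 221.8] [525.4 174.   28. ] [np.float64(5.7), np.float64(8.2)] 71.6
green 45 [217. 225.] [518.7 253.1  28. ] [np.float64(5.8), np.float64(8.9)] 63.4
green 55 [167.5 230.6] [506.5 387.8  28. ] [np.float64(5.8), np.float64(8.5)] 63.4
green 23 [271.7 228.8] [505.1 106.   28. ] [np.float64(8.0), np.float64(5.0)] 0.0
green 57 [406.3 309.9] [ 280.2 -248.3   28. ] [np.float64(7.1), np.float64(8.5)] 45.0
green 54 [262.3 317.4] [269.6 135.3  28. ] [np.float64(6.7), np.float64(8.4)] 11.3
brown 54 [255.9 245.9] [459.9 149.2  28. ] [np.float64(24.1), np.float64(2.0)] 68.2
brown 53 [228.9 247.1] [458.5 221.7  28. ] [np.float64(24.1), np.float64(2.2)] 63.4
brown 51 [281.3 252.3] [441.4  81.7  28. ] [np.float64(24.3), np.float64(2.0)] 72.5
brown 54 [178.9 253.5] [444.  356.7  28. ] [np.float64(24.2), np.float64(2.1)] 61.7
white 24
[... 167 characters left out ...]
.5 178.1] [ 627.  -237.2   76. ] [ 635.8 -245.1   28. ] [18. 43.] 90.0
white 126 [434.5 178.8] [ 623.8 -327.8   76. ] [ 632.4 -338.5   28. ] [18. 17.] 90.0
white 20 [439.4 195.2] [ 579.8 -339.1   76. ] [ 587.  -350.1   28. ] [4. 4.] 90.0
white 381 [255.4 244.2] [461.1 146.5  76. ] [464.7 150.3  28. ] [40.5 11.3] 68.5
white 383 [228.6 246.2] [457.1 216.3  76. ] [460.7 222.2  28. ] [40.8 11.3] 60.9
white 2507 [390.8 251.5] [ 434.3 -204.6   76. ] [ 437.2 -211.5   28. ] [62.5 41.2] 7.1
white 401 [281.1 250.6] [442.8  80.3  76. ] [445.9  82.1  28. ] [40.5 11.7] 71.6
white 371 [178.7 252.4] [444.  347.5  76. ] [447.1 357.4  28. ] [40.4 10.9] 61.8
red z106 [[675.17303349  82.92824475 106.        ]]
```

View pics/crop1.png

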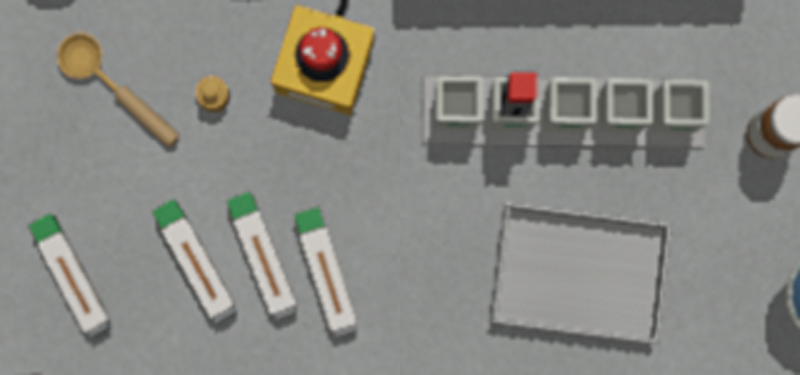

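The crop confirms them: four white bars with green caps and brown stripes, and the red-capped grey one in the second socket. The yellow and orange bars are left out. Now I'll move over towards the stop.

{"api": "apply_moves", "payload": {
  "deltas": [
    [0,0,-0.4,0,0,-0.87,0],
    [0,0,-0.4,0,0,-0.87,0],
    [0,0,-0.4,0,0,-0.87,0],
    [0,0,-0.4,0,0,-0.87,0],
    [0,0,-0.4,0,0,-0.87,0],
    [-0.8,-0.95,0,0,0,0,0],
    [-0.8,-0.95,0,0,0,0,0],
    [-0.8,-0.95,0,0,0,0,0]
  ],
  "grip_force": 60
}}

```text
time: 1.15
tool_pos: [261.5, 486.2, 304.9]
tcp_rot: [-180.0, -0.0, -178.1]
ft_force: [0.8, -0.0, 0.2]
finger_gap: 0.1
grip_force: 0.0
```

{"api": "apply_moves", "payload": {
  "deltas": [
    [-0.8,-0.95,0,0,0,0,0],
    [-0.8,-0.95,0,0,0,0,0],
    [-0.8,-0.95,0,0,0,0,0],
    [-0.8,-0.95,0,0,0,0,0],
    [-0.8,-0.95,0,0,0,0,0],
    [-0.8,-0.95,0,0,0,0,0],
    [-0.8,-0.95,0,0,0,0,0],
    [-0.8,-0.95,0,0,0,0,0]
  ]
}}

```text
time: 2.15
tool_pos: [460.9, 264.4, 305.0]
tcp_rot: [-180.0, -0.0, -178.2]
ft_force: [0.0, 0.3, 0.1]
finger_gap: 0.2
grip_force: 0.0
```

{"api": "apply_moves", "payload": {
  "deltas": [
    [-0.8,-0.95,0,0,0,0,0],
    [-0.8,-0.95,0,0,0,0,0],
    [-0.8,-0.95,0,0,0,0,0],
    [-0.8,-0.95,0,0,0,0,0],
    [-0.8,-0.95,0,0,0,0,0],
    [-0.8,-0.95,0,0,0,0,0],
    [0,0,0,0,0,0,0],
    [0,0,0,0,0,0,0]
  ]
}}

```text
time: 3.15
tool_pos: [609.4, 99.4, 304.8]
tcp_rot: [180.0, -0.1, -178.2]
ft_force: [-0.0, 0.5, -0.2]
finger_gap: 0.1
grip_force: 0.0
```

```bash
python3 - <<'E'
from h import *
s=sense(); c=cam('wrist',s); im=snapshot('wrist'); save('w1.png',im)
print(s['tool_pos'],s['tcp_rot'],s['joint_pos'])
hsv=cv2.cvtColor(im,cv2.COLOR_RGB2HSV).astype(int); H,S,V=hsv[...,0],hsv[...,1],hsv[...,2]
for nm,m in [('red',((H<6)|(H>174))&(S>150)&(V>70)),('yel',(H>15)&(H<30)&(S>150)&(V>100))]:
    for mk,st,ct in blobs(m,300):
        print(nm,st,ct.round(1),toplane(c,ct,98)[0].round(1),toplane(c,ct,60)[0].round(1))
E
```

```text
[609.37551696  99.4268344  304.82101359] [ 1.79981334e+02 -5.90586236e-02 -1.78174236e+02] [ 4.49797574e+00  9.27316200e+00  7.71294509e+01  2.14431614e-02
  9.36555110e+01 -8.73264224e+01]
red [   8  210   49   38 1560] [ 32.2 228.2] [ 635.9 -179.7   98. ] [ 647.  -210.8   60. ]
red [ 282  254   44   44 1129] [302.1 273.5] [672.6  81.8  98. ] [687.9  80.3  60. ]
yel [ 255  204  103   97 2379] [317.2 240.9] [639.9  95.3  98. ] [651.5  95.2  60. ]
```

View pics/w1.png

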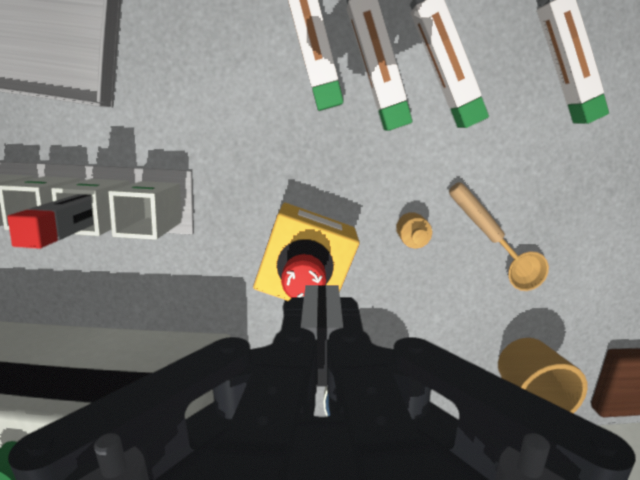

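In the wrist view the red head is at (304,276). The four cartridge caps are at the top, and the spent one's red cap is at (32,228). Two cameras put the head at about (671, 82). I'll go above it, then press.

{"api": "apply_moves", "payload": {
  "deltas": [
    [-0.68,-0.21,0,0,0,0,0],
    [-0.68,-0.21,0,0,0,0,0],
    [-0.68,-0.21,0,0,0,0,0],
    [0,0,0.95,0,0,0,0],
    [0,0,0.95,0,0,0,0],
    [0,0,0.95,0,0,0,0],
    [0,0,0.95,0,0,0,0],
    [0,0,0.95,0,0,0,0]
  ]
}}

```text
time: 4.2
tool_pos: [670.9, 83.7, 162.2]
tcp_rot: [180.0, 0.0, -178.1]
ft_force: [-0.1, -1.0, 0.8]
finger_gap: -0.1
grip_force: 0.0
```

{"api": "apply_moves", "payload": {
  "deltas": [
    [0,0,0.9,0,0,0,0],
    [0,0,0.2,0,0,0,0],
    [0,0,0.1,0,0,0,0],
    [0,0,0,0,0,0,0]
  ]
}}

```text
time: 4.7
tool_pos: [672.2, 82.6, 128.3]
tcp_rot: [180.0, 0.1, -178.1]
ft_force: [0.1, -0.3, -0.6]
finger_gap: 0.2
grip_force: 0.0
```

{"api": "apply_moves", "payload": {
  "deltas": [
    [0,0,0.2,0,0,0,0],
    [0,0,0.1,0,0,0,0],
    [0,0,0,0,0,0,0]
  ]
}}

```text
time: 5.08
tool_pos: [672.1, 82.3, 118.8]
tcp_rot: [180.0, 0.1, -178.2]
ft_force: [-0.5, 1.1, 3.8]
finger_gap: 0.0
grip_force: 2.3
```

{"api": "apply_moves", "payload": {
  "deltas": [
    [0,0,0.12,0,0,0,0],
    [0,0,0.12,0,0,0,0],
    [0,0,0,0,0,0,0]
  ]
}}

```text
time: 5.45
tool_pos: [672.5, 82.3, 111.9]
tcp_rot: [180.0, 0.2, -178.2]
ft_force: [1.1, 0.2, 4.6]
finger_gap: -0.0
grip_force: 2.4
```

{"api": "apply_moves", "payload": {
  "deltas": [
    [0,0,0.1,0,0,0,0],
    [0,0,0,0,0,0,0]
  ]
}}

```text
time: 5.7
tool_pos: [672.7, 82.3, 109.4]
tcp_rot: [180.0, 0.2, -178.2]
ft_force: [-0.8, -0.6, 9.2]
finger_gap: 0.0
grip_force: 4.2
```

{"api": "apply_moves", "payload": {
  "deltas": [
    [0,0,0.07,0,0,0,0],
    [0,0,0,0,0,0,0]
  ]
}}

```text
time: 5.95
tool_pos: [672.8, 82.3, 107.8]
tcp_rot: [180.0, 0.2, -178.2]
ft_force: [-1.7, -1.2, 8.8]
finger_gap: -0.1
grip_force: 4.6
```

{"api": "apply_moves", "payload": {
  "deltas": [
    [0,0,0.06,0,0,0,0],
    [0,0,0,0,0,0,0]
  ]
}}

```text
time: 6.2
tool_pos: [673.2, 82.3, 107.6]
tcp_rot: [180.0, 0.3, -178.2]
ft_force: [-7.2, 0.2, 18.0]
finger_gap: 0.0
grip_force: 9.1
```

{"api": "apply_moves", "payload": {
  "deltas": [
    [0,0,-0.4,0,0,0,0],
    [0,0,-1,0,0,0,0],
    [0,0,-1,0,0,0,0],
    [0,0,-1,0,0,0,0],
    [0,0,-1,0,0,0,0],
    [0.5,0.15,-1,0,0,0,0],
    [0.8,0.22,-1,0,0,0,0],
    [0.8,0.22,-0.2,0,0,0,0]
  ]
}}

```text
time: 7.2
tool_pos: [608.3, 98.1, 304.8]
tcp_rot: [180.0, 0.2, -178.2]
ft_force: [0.2, -0.5, -0.3]
finger_gap: 0.1
grip_force: 0.0
```

{"api": "apply_moves", "payload": {
  "deltas": [
    [0,0,0,0,0,0,0],
    [0,0,0,0,0,0,0]
  ]
}}

```text
time: 7.45
tool_pos: [608.1, 97.8, 301.1]
tcp_rot: [-180.0, -0.0, -178.2]
ft_force: [0.4, -0.5, -0.2]
finger_gap: -0.2
grip_force: 0.0
```

```bash
python3 - <<'E'
from h import *
s=sense(); c=cam('wrist',s); im=snapshot('wrist')
print(s['tool_pos'],s['tcp_rot'],s['joint_pos'])
hsv=cv2.cvtColor(im,cv2.COLOR_RGB2HSV).astype(int); H,S,V=hsv[...,0],hsv[...,1],hsv[...,2]
for mk,st,ct in blobs(((H<6)|(H>174))&(S>150)&(V>70),300): print(st,ct.round(1),toplane(c,ct,106)[0].round(1),toplane(c,ct,98)[0].round(1))
t=snapshot('top'); save('t2.png',cv2.resize(t[130:200,240:480],None,fx=3,fy=3,interpolation=2))
E
```

```text
[608.08112857  97.80053697 301.14547156] [-1.79991009e+02 -2.78726159e-02 -1.78157956e+02] [ 4.37277591e+00  9.03591816e+00  7.77704447e+01 -7.76404377e-03
  9.32218796e+01 -8.74697048e+01]
[   7  212   49   39 1583] [ 31.4 230.6] [ 633.7 -173.3  106. ] [ 636.1 -179.9   98. ]
[ 283  254   45   44 1117] [303.9 273.2] [666.4  82.3 106. ] [669.6  82.   98. ]
```

{"api": "apply_moves", "payload": {
  "deltas": [
    [0.2,-1,-0.2,0,0,0,0],
    [0.2,-1,-0.2,0,0,0,0],
    [0.2,-1,-0.2,0,0,0,0],
    [0.2,-1,-0.2,0,0,0,0],
    [0.2,-1,-0.2,0,0,0,0],
    [0.2,-1,-0.2,0,0,0,0],
    [0.2,-1,-0.2,0,0,0,0],
    [0.2,-1,-0.2,0,0,0,0]
  ]
}}

```text
time: 8.55
tool_pos: [567.7, -144.8, 349.0]
tcp_rot: [180.0, -0.1, -178.2]
ft_force: [-0.1, 0.0, -0.6]
finger_gap: 0.3
grip_force: 0.0
```

{"api": "apply_moves", "payload": {
  "deltas": [
    [0,-0.8,-0.2,0,0,0,0],
    [0,-0.6,0,0,0,0,0],
    [0,0,0,0,0,0,0],
    [0,0,0,0,0,0,0]
  ]
}}

```text
time: 9.05
tool_pos: [569.1, -184.8, 355.0]
tcp_rot: [180.0, -0.1, -178.1]
ft_force: [0.5, -0.3, 0.1]
finger_gap: -0.0
grip_force: 0.0
```

```bash
python3 - <<'E'
from h import *
s=sense(); c=cam('wrist',s); im=snapshot('wrist'); save('w3.png',im)
print(s['tool_pos'],s['tcp_rot'],s['joint_pos'])
E
```

```text
[ 569.10792822 -184.78531072  355.00286508] [ 1.79950266e+02 -5.19456589e-02 -1.78139909e+02] [-2.29106906e+01  6.24262728e+00  7.52659321e+01  2.36566700e-02
  9.85594440e+01 -1.14767252e+02]
```

View pics/w3.png

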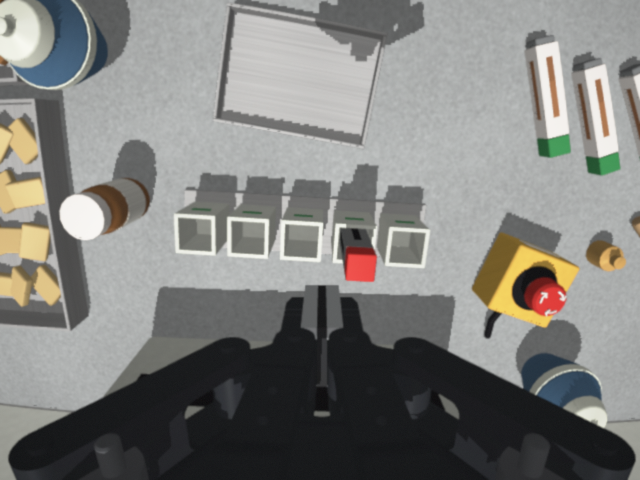

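In this wrist view the empty sockets are at (196,233), (249,237), (302,241) and (407,247). The spent cartridge stands at (355,250), and the tray's corners are about (230,8), (384,38), (365,143) and (217,120). The head's measured position only fits if its top is at 98 mm rather than 106 mm, so the stop is latched.

```bash
python3 - <<'E'
from h import *
im=cv2.cvtColor(cv2.imread('pics/w3.png'),cv2.COLOR_BGR2RGB)
st=dict(tool_pos=[569.108,-184.785,355.0],tcp_rot=[179.950,-.052,-178.14]); c=cam('wrist',st)
hsv=cv2.cvtColor(im,cv2.COLOR_RGB2HSV).astype(int); S,V=hsv[...,1],hsv[...,2]
P=[]
for mk,s,ct in blobs((S<35)&(V>190),60):
    if 150<ct[0]<440 and 190<ct[1]<280:
        r=cv2.minAreaRect(np.argwhere(mk)[:,::-1].astype(np.float32)); w=toplane(c,r[0],76)[0]; b=toplane(c,cv2.boxPoints(r),76)
        print(s,np.round(r[0],1),np.round(r[1],1),round(r[2],1),w.round(1),[round(float(np.linalg.norm(b[i]-b[i-1])),1) for i in range(2)]); P.append(w)
print('tray',toplane(c,[[230,8],[384,38],[365,143],[217,120]],28).round(1))
H=hsv[...,0]
for mk,s,ct in blobs(((H<6)|(H>174))&(S>150)&(V>70),300): print('red',s,ct,toplane(c,ct,149))
c=cam('top')
print('top rims',toplane(c,[[344.4,180],[389.6,180.3],[412,181],[434,181.2]],76).round(1), toplane(c,[368.5,174.5],149))
print('top tray',toplane(c,np.array([[507,205],[667,227],[653,343],[491,330]])/2.5+[160,140],28).round(1))
E
```

```text
[185 191  10  15 110] [189.5 198. ] [14.  9.] 90.0 [ 576.9 -330.3   76. ] [15.6, 10.0]
[ 272  200   63   63 1062] [302.7 229.7] [58.1 64.1] 4.7 [ 609.1 -205.3   76. ] [66.3, 74.0]
[376 203   7  21  64] [377.  212.9] [ 5.1 19.6] 14.7 [ 587.3 -123.9   76. ] [5.7, 21.9]
[173 213  50  55 665] [197.5 240. ] [49. 54.] 0.0 [ 624.8 -324.1   76. ] [57.6, 64.4]
[223 217  46  44 638] [245.5 238.5] [43. 45.] 90.0 [ 621.3 -269.4   76. ] [50.6, 50.0]
[332 224  14  40 202] [338.5 243.5] [10.1 39.9] 4.8 [ 623.8 -164.8   76. ] [11.6, 46.9]
[372 226   6  23  80] [374.2 236.8] [ 4.3 22.2] 6.7 [ 614.8 -125.2   76. ] [4.9, 25.8]
[385 227  46  42 602] [407.4 247.5] [42.  41.1] 5.7 [626.2 -86.5  76. ] [49.2, 48.5]
tray [[ 372.5 -292.3   28. ]
 [ 398.8 -121.7   28. ]
 [ 514.5 -136.3   28. ]
 [ 493.2 -309.5   28. ]]
red [345 247  31  34 948] [359.75949367 263.78691983] [[ 620.58413654 -148.21118438  149.        ]]
red [524 278  41  37 975] [543.31384615 295.15589744] [[648.862501    37.59413209 149.        ]]
top rims [[ 624.6  -89.    76. ]
 [ 621.7 -208.1   76. ]
 [ 618.8 -267.4   76. ]
 [ 617.4 -326.2   76. ]] [[ 624.29379421 -144.76502626  149.        ]]
top tray [[ 518.1 -138.6   28. ]
 [ 490.7 -311.2   28. ]
 [ 366.2 -291.3   28. ]
 [ 384.4 -117.5   28. ]]
```

{"api": "apply_moves", "payload": {
  "deltas": [
    [0,0,0,0,0,0.79,0.65],
    [0,0,0,0,-0.935,0,0.65],
    [0,0,0,0,-0.935,0,0.65],
    [0,0,0,0,-0.935,0,0.65],
    [0,0,0,0,-0.935,0,0.65],
    [0,0,0,0,-0.935,0,0.65],
    [0,0,0,0,-0.935,0,0.65],
    [0,0,0,0,-0.935,0,0.65]
  ]
}}

```text
time: 10.1
tool_pos: [569.2, -184.3, 356.0]
tcp_rot: [-180.0, 30.2, 178.3]
ft_force: [-0.5, -0.4, 0.3]
finger_gap: 55.2
grip_force: 0.0
```

{"api": "apply_moves", "payload": {
  "deltas": [
    [0,0,0,0,-0.935,0,0.65],
    [0,0,0,0,-0.935,0,0.65],
    [0,0,0,0,-0.935,0,0.65],
    [0,0,0,0,-0.935,0,0.65],
    [0,0,0,0,-0.935,0,0.65],
    [0,0,0,0,-0.935,0,0.65],
    [0,0,0,0,-0.935,0,0.65],
    [0,0,0,0,0,0,0.65]
  ]
}}

```text
time: 11.1
tool_pos: [568.4, -184.4, 353.8]
tcp_rot: [179.8, 59.9, 178.1]
ft_force: [0.3, 0.5, -0.7]
finger_gap: 55.6
grip_force: 0.0
```

```bash
cat >> h.py <<'E'
def go(P,back=0,z=None):
    """plan TCP so that grasp point (5 mm behind TCP) is at P, minus back along the tool's z; report"""
    s=sense(); R=Ro.from_euler('xyz',s['tcp_rot'],degrees=True); zt=R.as_matrix()[:,2]
    print('t',round(s['time'],1),'J',np.round(s['joint_pos'],1),'z',zt.round(3),'y',R.as_matrix()[:,1].round(3),'tcp',np.round(s['tool_pos'],1),'gap',round(s['finger_gap'],1))
    d=np.array(P)+(5-back)*zt-s['tool_pos']; print('tool units',(R.inv().apply(d)/30).round(2)); 
    return R
E
python3 - <<'E'
from h import *
a=go([623.8,-147.5,112],110); a=go([623.8,-147.5,112],0)
print(toplane(cam('wrist',dict(tool_pos=[569.108,-184.785,355.0],tcp_rot=[179.950,-.052,-178.14])),[[196,233.5],[249,237.5],[302.3,241],[407,247]],76).round(1))
E
```

```text
t 11.1 J [ -42.8  -40.3  131.1   49.1   48.7 -150.8] z [ 0.865 -0.025 -0.502] y [0.031 1.    0.002] tcp [ 568.4 -184.4  353.8] gap 55.6
tool units [6.07 1.27 2.11]
t 11.1 J [ -42.8  -40.3  131.1   49.1   48.7 -150.8] z [ 0.865 -0.025 -0.502] y [0.031 1.    0.002] tcp [ 568.4 -184.4  353.8] gap 55.6
tool units [6.07 1.27 5.77]
[[ 617.8 -326.    76. ]
 [ 620.6 -265.9   76. ]
 [ 622.8 -206.    76. ]
 [ 626.3  -87.4   76. ]]
```

Joint 6 is close to its limit in this attitude. I'll turn half round about the tool axis, which gives the same grasp.

{"api": "apply_moves", "payload": {
  "deltas": [
    [0,0,0,0,0,0.982,0.65],
    [0,0,0,0,0,0.982,0.65],
    [0,0,0,0,0,0.982,0.65],
    [0,0,0,0,0,0.982,0.65],
    [0,0,0,0,0,0.982,0.65],
    [0,0,0,0,0,0.982,0.65],
    [0,0,0,0,0,0.982,0.65],
    [0,0,0,0,0,0.982,0.65]
  ]
}}

```text
time: 12.1
tool_pos: [569.4, -184.9, 356.6]
tcp_rot: [134.5, 44.4, 122.7]
ft_force: [-0.0, 0.0, -0.7]
finger_gap: 55.4
grip_force: 0.0
```

{"api": "apply_moves", "payload": {
  "deltas": [
    [0,0,0,0,0,0.982,0.65],
    [0,0,0,0,0,0.982,0.65],
    [0,0,0,0,0,0.982,0.65],
    [0,0,0,0,0,0.982,0.65],
    [0,0,0,0,0,0.982,0.65],
    [0,0,0,0,0,0.982,0.65],
    [0,0,0,0,0,0.982,0.65],
    [0,0,0,0,0,0.982,0.65]
  ]
}}

```text
time: 13.1
tool_pos: [569.4, -184.9, 356.6]
tcp_rot: [121.3, 15.4, 97.4]
ft_force: [-0.4, -2.1, 0.3]
finger_gap: 55.4
grip_force: 0.0
```

{"api": "apply_moves", "payload": {
  "deltas": [
    [0,0,0,0,0,0.982,0.65],
    [0,0,0,0,0,0.982,0.65],
    [0,0,0,0,0,0.982,0.65],
    [0,0,0,0,0,0.982,0.65],
    [0,0,0,0,0,0.982,0.65],
    [0,0,0,0,0,0.982,0.65],
    [0,0,0,0,0,0.982,0.65],
    [0,0,0,0,0,0.982,0.65]
  ]
}}

```text
time: 14.1
tool_pos: [569.4, -184.9, 356.6]
tcp_rot: [121.3, -15.6, 78.9]
ft_force: [0.6, 0.4, 0.4]
finger_gap: 55.6
grip_force: 0.0
```

{"api": "apply_moves", "payload": {
  "deltas": [
    [0,0,0,0,0,0.982,0.65],
    [0,0,0,0,0,0.982,0.65],
    [0,0,0,0,0,0.982,0.65],
    [0,0,0,0,0,0.982,0.65],
    [0,0,0,0,0,0.982,0.65],
    [0,0,0,0,0,0.982,0.65],
    [0,0,0,0,0,0.982,0.65],
    [0,0,0,0,0,0.982,0.65]
  ]
}}

```text
time: 15.1
tool_pos: [569.4, -184.9, 356.6]
tcp_rot: [134.7, -44.6, 53.5]
ft_force: [0.4, -0.4, 0.2]
finger_gap: 55.5
grip_force: 0.0
```

{"api": "apply_moves", "payload": {
  "deltas": [
    [0,0,0,0,0,0.982,0.65],
    [0,0,0,0,0,0.982,0.65],
    [0,0,0,0,0,0.982,0.65],
    [0,0,0,0,0,0.982,0.65],
    [0,0,0,0,0,0.982,0.65],
    [0,0,0,0,0,0.982,0.65],
    [0,0,0,0,0,0.982,0.65],
    [0,0,0,0,0,0.982,0.65]
  ]
}}

```text
time: 16.1
tool_pos: [569.4, -184.9, 356.6]
tcp_rot: [-179.7, -59.9, -2.1]
ft_force: [-0.0, 0.2, 0.0]
finger_gap: 55.4
grip_force: 0.0
```

```bash
python3 - <<'E'
from h import *
go([623.8,-147.5,112],110); go([623.8,-147.5,112],0)
E
```

```text
t 16.1 J [-42.7 -40.2 130.8  49.   48.8  29.5] z [ 0.865 -0.026 -0.501] y [-0.032 -0.999 -0.002] tcp [ 569.4 -184.9  356.6] gap 55.4
tool units [-6.17 -1.28  2.12]
t 16.1 J [-42.7 -40.2 130.8  49.   48.8  29.5] z [ 0.865 -0.026 -0.501] y [-0.032 -0.999 -0.002] tcp [ 569.4 -184.9  356.6] gap 55.4
tool units [-6.17 -1.28  5.79]
```

{"api": "apply_moves", "payload": {
  "deltas": [
    [-0.88,-0.18,0.3,0,0,0,0.65],
    [-0.88,-0.18,0.3,0,0,0,0.65],
    [-0.88,-0.18,0.3,0,0,0,0.65],
    [-0.88,-0.18,0.3,0,0,0,0.65],
    [-0.88,-0.18,0.3,0,0,0,0.65],
    [-0.88,-0.18,0.3,0,0,0,0.65],
    [-0.88,-0.18,0.3,0,0,0,0.65],
    [0,0,0.4,0,0,0,0.65]
  ]
}}

```text
time: 17.1
tool_pos: [571.1, -163.1, 163.3]
tcp_rot: [-178.8, -58.6, -1.9]
ft_force: [-0.3, -0.2, 0.8]
finger_gap: 55.6
grip_force: 0.0
```

{"api": "apply_moves", "payload": {
  "deltas": [
    [0,0,0.4,0,0,0,0.65],
    [0,0,0,0,0,0,0.65],
    [0,0,0,0,0,0,0.65]
  ]
}}

```text
time: 17.48
tool_pos: [581.7, -164.0, 159.5]
tcp_rot: [-179.0, -58.8, -1.8]
ft_force: [0.1, -0.9, 0.1]
finger_gap: 55.8
grip_force: 0.0
```

```bash
python3 - <<'E'
from h import *
go([623.8,-147.5,112],0)
save('w4.png',snapshot('wrist'))
E
```

```text
t 17.5 J [-38.8 -21.5 140.3  76.2  33.1  -5.3] z [ 0.856 -0.009 -0.518] y [-0.016 -1.    -0.009] tcp [ 581.7 -164.   159.5] gap 55.8
tool units [-0.64 -0.56  2.18]
```

View pics/w4.png

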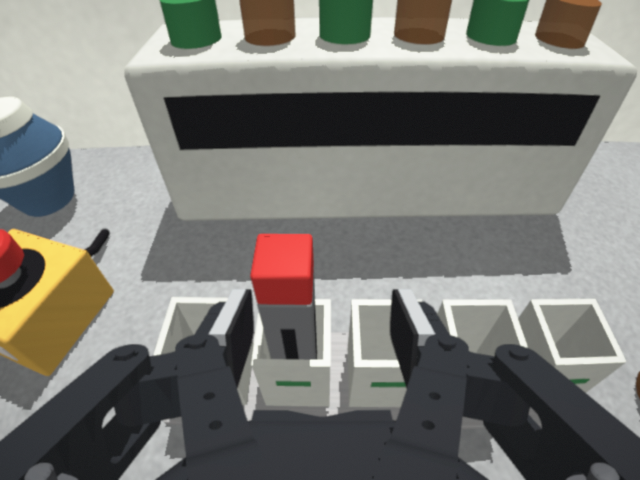

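The wrist view shows the red-capped cartridge at (285,300), between the open fingers but left of centre. I'll centre on it, then advance.

{"api": "apply_moves", "payload": {
  "deltas": [
    [-0.3,-0.28,0,0,0,0,0.65],
    [-0.34,-0.28,0,0,0,0,0.65],
    [0,0,0.5,0,0,0,0.65],
    [0,0,0.5,0,0,0,0.65],
    [0,0,0.5,0,0,0,0.65],
    [0,0,0.5,0,0,0,0.65],
    [0,0,0.18,0,0,0,0.65],
    [0,0,0,0,0,0,0.65]
  ]
}}

```text
time: 18.52
tool_pos: [627.8, -147.7, 108.1]
tcp_rot: [-178.9, -58.7, -1.9]
ft_force: [-0.6, 0.1, 0.1]
finger_gap: 55.4
grip_force: 0.0
```

```bash
python3 - <<'E'
from h import *
go([623.8,-147.5,112],0); print(sense()['ft_force'])
E
```

```text
t 18.5 J [-32.   -5.8 134.7  96.9  26.7 -24.6] z [ 0.855 -0.009 -0.519] y [-0.016 -1.    -0.01 ] tcp [ 627.8 -147.7  108.1] gap 55.4
tool units [ 0.04 -0.   -0.02]
[-0.59352727  0.09500433  0.12803814]
```

{"api": "apply_moves", "payload": {
  "deltas": [
    [0,0,0,0,0,0,0],
    [0,0,0,0,0,0,0],
    [0,0,0,0,0,0,0],
    [0,0,0,0,0,0,0],
    [0.2,0,-0.12,0,0,0,0],
    [0.4,0,-0.25,0,0,0,0]
  ],
  "grip_force": 80
}}

```text
time: 19.27
tool_pos: [627.4, -148.1, 128.8]
tcp_rot: [-178.8, -58.7, -2.0]
ft_force: [-0.5, -0.0, -0.3]
finger_gap: 26.9
grip_force: 78.4
```

{"api": "apply_moves", "payload": {
  "deltas": [
    [0.7,0,-0.43,0,0,0,0],
    [0.7,0,-0.43,0,0,0,0],
    [0.7,0,-0.43,0,0,0,0],
    [0.7,0,-0.43,0,0,0,0],
    [0.7,0,-0.43,0,0,0,0],
    [0.7,0,-0.43,0,0,0,0],
    [0,0,0,0,0,0,0]
  ]
}}

```text
time: 20.15
tool_pos: [627.9, -150.4, 280.8]
tcp_rot: [-179.2, -59.0, -1.6]
ft_force: [0.7, 0.4, 0.2]
finger_gap: 26.9
grip_force: 78.4
```

```bash
python3 - <<'E'
from h import *
go([443,-215,140],0)
save('w5.png',snapshot('scene')[130:330,100:420])
E
```

```text
t 20.1 J [-32.4 -27.5 130.5  53.1  34.2  25.2] z [ 0.857 -0.011 -0.515] y [-0.017 -1.    -0.007] tcp [ 627.9 -150.4  280.8] gap 26.9
tool units [-7.16  2.29 -2.68]
```

View pics/w5.png

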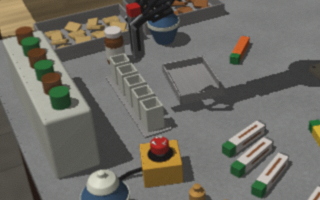

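```bash
cat >> h.py <<'E'
def Rt(H,tau):
    H,t=np.radians([H,tau]); z=np.array([np.sin(t)*np.cos(H),np.sin(t)*np.sin(H),-np.cos(t)]); y=np.array([np.sin(H),-np.cos(H),0]); return Ro.from_matrix(np.c_[np.cross(y,z),y,z])
def turn(H,tau,P=None):
    s=sense(); R=Ro.from_euler('xyz',s['tcp_rot'],degrees=True); T=Rt(H,tau); z=T.as_matrix()[:,2]
    v=(R.inv()*T).as_rotvec(); print('turn units',(v/.08).round(2),'deg',round(np.degrees(np.linalg.norm(v)),1))
    if P is not None:
        d=np.array(P)+5*z-s['tool_pos']; print('then shift',(T.inv().apply(d)/30).round(2),'up dir',T.inv().apply([0,0,1]).round(3))
E
python3 - <<'E'
from h import *
for H in (60,75,-98): turn(H,-30,[443,-215,150])
E
```

```text
turn units [  3.54 -17.43 -14.17] deg 104.3
then shift [-2.15 -4.24  6.35] up dir [-0.5    0.    -0.866]
turn units [  4.43 -16.31 -17.57] deg 111.7
then shift [-1.05 -5.37  5.72] up dir [-0.5   -0.    -0.866]
turn units [ -5.79 -14.1   22.16] deg 123.3
then shift [4.74 5.78 2.37] up dir [-0.5   -0.    -0.866]
```

{"api": "apply_moves", "payload": {
  "deltas": [
    [0,0,0,0.246,-0.906,-0.976,0],
    [0,0,0,0.246,-0.906,-0.976,0],
    [0,0,0,0.246,-0.906,-0.976,0],
    [0,0,0,0.246,-0.906,-0.976,0],
    [0,0,0,0.246,-0.906,-0.976,0],
    [0,0,0,0.246,-0.906,-0.976,0],
    [0,0,0,0.246,-0.906,-0.976,0],
    [0,0,0,0.246,-0.906,-0.976,0]
  ]
}}

```text
time: 21.2
tool_pos: [626.5, -149.2, 275.0]
tcp_rot: [163.9, -19.0, 37.8]
ft_force: [0.1, 1.0, 0.0]
finger_gap: 26.8
grip_force: 78.4
```

{"api": "apply_moves", "payload": {
  "deltas": [
    [0,0,0,0.246,-0.906,-0.976,0],
    [0,0,0,0.246,-0.906,-0.976,0],
    [0,0,0,0.246,-0.906,-0.976,0],
    [0,0,0,0.246,-0.906,-0.976,0],
    [0,0,0,0.246,-0.906,-0.976,0],
    [0,0,0,0.246,-0.906,-0.976,0],
    [0,0,0,0.246,-0.906,-0.976,0],
    [0,0,0,0.246,-0.906,-0.976,0]
  ]
}}

```text
time: 22.2
tool_pos: [626.6, -149.1, 274.8]
tcp_rot: [174.2, 21.3, 66.0]
ft_force: [0.3, 0.3, -1.7]
finger_gap: 26.8
grip_force: 78.4
```

{"api": "apply_moves", "payload": {
  "deltas": [
    [0,0,0,0.246,-0.906,-0.976,0],
    [0,0,0,0.246,-0.906,-0.976,0],
    [0,0,0,0,0,0,0]
  ]
}}

```text
time: 22.58
tool_pos: [626.6, -148.2, 273.6]
tcp_rot: [-179.4, 29.9, 75.4]
ft_force: [-0.4, -0.3, -1.3]
finger_gap: 26.5
grip_force: 78.6
```

```bash
python3 - <<'E'
from h import *
turn(75,-30,[451,-183,100]); go([451,-183,30])
E
```

```text
turn units [-0.08 -0.02  0.08] deg 0.5
then shift [ 0.61 -5.35  6.49] up dir [-0.5   -0.    -0.866]
t 22.6 J [ -2.6  19.4  73.4 -29.1  94.   11.8] z [-0.135 -0.48  -0.867] y [ 0.967 -0.256 -0.009] tcp [ 626.6 -148.2  273.6] gap 26.5
tool units [ 1.8  -5.29  8.55]
```

{"api": "apply_moves", "payload": {
  "deltas": [
    [0.1,-0.88,0.9,0,0,0,0],
    [0.1,-0.88,0.9,0,0,0,0],
    [0.1,-0.88,0.9,0,0,0,0],
    [0.1,-0.88,0.9,0,0,0,0],
    [0.1,-0.88,0.9,0,0,0,0],
    [0.1,-0.88,0.9,0,0,0,0],
    [0.3,0,0.4,0,0,0,0],
    [0,0,0,0,0,0,0]
  ]
}}

```text
time: 23.58
tool_pos: [457.0, -169.8, 112.7]
tcp_rot: [-179.8, 29.9, 75.0]
ft_force: [-0.0, -0.3, -0.6]
finger_gap: 27.1
grip_force: 78.9
```

```bash
python3 - <<'E'
from h import *
go([451,-183,30]); t=snapshot('top')
save('w6.png',np.hstack([cv2.resize(t[150:290,310:450],(420,420)),cv2.resize(snapshot('scene')[150:290,180:320],(380,420))]))
E
```

```text
t 23.6 J [ -6.    2.1 110.5 -30.6  75.   19.2] z [-0.132 -0.48  -0.867] y [ 0.966 -0.26  -0.003] tcp [ 457.  -169.8  112.7] gap 27.1
tool units [ 0.96 -0.07  2.79]
```

View pics/w6.png

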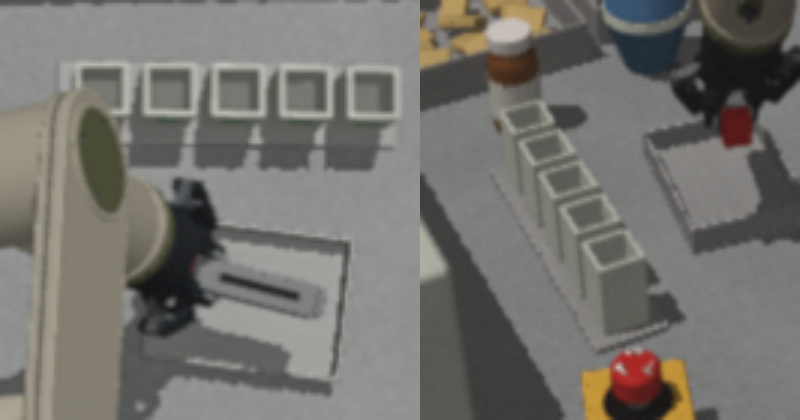

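The cartridge hangs level above the tray, inside its outline. I'll lower it and release it.

{"api": "apply_moves", "payload": {
  "deltas": [
    [0.24,0,0.7,0,0,0,0],
    [0.24,0,0.7,0,0,0,0],
    [0.24,0,0.7,0,0,0,0],
    [0.24,0,0.6,0,0,0,0],
    [0,0,0,0,0,0,0],
    [0,0,0,0,0,0,0.35]
  ]
}}

```text
time: 24.42
tool_pos: [454.3, -185.0, 30.2]
tcp_rot: [-180.0, 29.9, 75.0]
ft_force: [-0.5, -0.8, -0.3]
finger_gap: 30.1
grip_force: 0.2
```

{"api": "apply_moves", "payload": {
  "deltas": [
    [0,0,0,0,0,0,0.55],
    [0,0,0,0,0,0,0.55],
    [0,0,0,0,0,0,0.55],
    [-0.3,0,-0.6,0,0,0,0.55],
    [-0.4,0,-0.8,0,0,0,0.55],
    [-0.4,0,-0.9,0,0,0,0.55],
    [-0.4,0,-0.9,0,0,0,0.55],
    [-0.4,0,-0.9,0,0,0,0.55]
  ]
}}

```text
time: 25.42
tool_pos: [456.8, -173.2, 166.9]
tcp_rot: [-180.0, 29.9, 75.0]
ft_force: [0.7, 0.5, -0.0]
finger_gap: 46.9
grip_force: 0.0
```

```bash
python3 - <<'E'
from h import *
go([451,-183,30]); turn(20,0,[440,149,250])
E
```

```text
t 25.4 J [ -6.3  -2.1 108.6 -30.   80.   15.7] z [-0.129 -0.482 -0.867] y [ 0.966 -0.259 -0.   ] tcp [ 456.8 -173.2  166.9] gap 46.9
tool units [ 1.96 -0.1   4.3 ]
turn units [ 3.13  6.02 11.71] deg 62.0
then shift [  3.15 -10.28  -2.6 ] up dir [ 0.  0. -1.]
```

{"api": "apply_moves", "payload": {
  "deltas": [
    [0,0,-0.5,0.26,0.5,0.976,0.55],
    [0,0,-0.5,0.26,0.5,0.976,0.55],
    [0,0,-0.5,0.26,0.5,0.976,0.55],
    [0,0,-0.5,0.26,0.5,0.976,0.55],
    [0,0,-0.5,0.26,0.5,0.976,0.55],
    [0,0,-0.5,0.26,0.5,0.976,0.55],
    [0,0,-0.5,0.26,0.5,0.976,0.55],
    [0,0,-0.5,0.26,0.5,0.976,0.55]
  ]
}}

```text
time: 26.42
tool_pos: [473.1, -132.6, 277.5]
tcp_rot: [176.7, 9.7, 37.6]
ft_force: [0.1, 0.6, 0.2]
finger_gap: 46.6
grip_force: 0.0
```

{"api": "apply_moves", "payload": {
  "deltas": [
    [0,0,-0.2,0.26,0.5,0.976,0.55],
    [0,0,0,0.26,0.5,0.976,0.55],
    [0,0,0,0.26,0.5,0.976,0.55],
    [0,0,0,0.26,0.5,0.976,0.55],
    [0.3,-1,0,0,0,0,0.55],
    [0.3,-1,0,0,0,0,0.55],
    [0.3,-1,0,0,0,0,0.55],
    [0.3,-1,0,0,0,0,0.55]
  ]
}}

```text
time: 27.42
tool_pos: [466.1, -5.9, 282.8]
tcp_rot: [179.9, 0.0, 20.1]
ft_force: [0.1, 0.8, -0.8]
finger_gap: 46.7
grip_force: 0.0
```

{"api": "apply_moves", "payload": {
  "deltas": [
    [0.3,-1,0,0,0,0,0.55],
    [0.3,-1,0,0,0,0,0.55],
    [0.3,-1,0,0,0,0,0.55],
    [0.3,-1,0,0,0,0,0.55],
    [0.3,-1,0,0,0,0,0.55],
    [0.3,-1,0,0,0,0,0.55],
    [0.3,-1,0,0,0,0,0.55],
    [0.3,-1,0,0,0,0,0.55]
  ]
}}

```text
time: 28.42
tool_pos: [451.6, 244.3, 282.6]
tcp_rot: [180.0, 0.0, 20.1]
ft_force: [-0.0, 0.6, -0.3]
finger_gap: 47.0
grip_force: 0.0
```

{"api": "apply_moves", "payload": {
  "deltas": [
    [0,0,0,0,0,0,0.55],
    [0,0,0,0,0,0,0.55]
  ]
}}

```text
time: 28.68
tool_pos: [451.9, 242.9, 281.7]
tcp_rot: [179.9, 0.1, 20.1]
ft_force: [0.6, -0.8, -0.4]
finger_gap: 46.6
grip_force: 0.0
```

```bash
python3 - <<'E'
from h import *
s=sense(); c=cam('wrist',s); im=snapshot('wrist'); t=snapshot('top'); go([440,149,250])
a=im.copy(); b=cv2.resize(t[200:290,330:450],None,fx=1.5,fy=1.5); a[:b.shape[0],:b.shape[1]]=b; save('w7.png',a)
E
```

```text
t 28.8 J [22.5 -6.7 95.8 -0.  91.  92.5] z [-0.001 -0.001 -1.   ] y [ 0.342 -0.94   0.001] tcp [452.1 242.4 281.4] gap 46.9
tool units [-1.44  2.79  1.22]
```

View pics/w7.png

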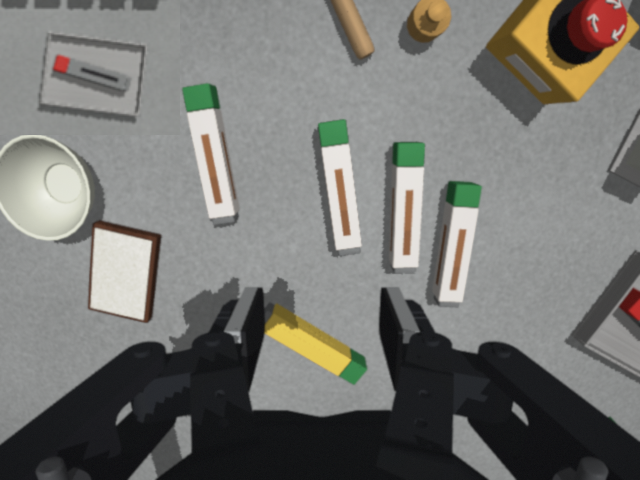

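The inset shows the spent cartridge lying in the tray. The full ones have caps at (200,97), (334,133), (409,154) and (464,195). I'll measure them from their top stripes.

```bash
cat >> h.py <<'E'
def carts(im,c):
    hsv=cv2.cvtColor(im,cv2.COLOR_RGB2HSV).astype(int); H,S,V=hsv[...,0],hsv[...,1],hsv[...,2]
    br=blobs((H<18)&(S>90)&(V>60)&(V<210),150); out=[]
    for mk,s,ct in br:
        r=cv2.minAreaRect(np.argwhere(mk)[:,::-1].astype(np.float32)); b=cv2.boxPoints(r)
        l=[np.linalg.norm(b[0]-b[1]),np.linalg.norm(b[1]-b[2])]
        if max(l)<5*min(l) or not 30<max(l)<160 : continue
        e=[(b[0]+b[3])/2,(b[1]+b[2])/2] if l[0]>l[1] else [(b[0]+b[1])/2,(b[2]+b[3])/2]
        w=toplane(c,e,28); w=w[np.argsort(w[:,0])]; d=w[1]-w[0]
        out.append((s[4],ct.round(0),toplane(c,r[0],28)[0].round(1),'len',round(np.linalg.norm(d),1),'head',round(np.degrees(np.arctan2(d[1],d[0])),1),'wid',round(min(l),1)))
    for mk,s,ct in blobs((H>55)&(H<85)&(S>140)&(V>50),150): out.append(('green',ct.round(0),toplane(c,ct,28)[0].round(1)))
    return out
E
python3 - <<'E'
from h import *
s=sense(); c=cam('wrist',s); im=snapshot('wrist')
for o in carts(im,c): print(*o)
E
```

```text
425 [211. 168.] [442.5 356.2  28. ] len 68.2 head 27.7 wid 6.2
413 [342. 202.] [455.3 220.3  28. ] len 67.8 head 28.2 wid 6.4
364 [407. 221.] [458.9 148.7  28. ] len 66.8 head 20.7 wid 5.8
319 [457. 258.] [439.9  81.   28. ] len 67.1 head 17.1 wid 5.5
green [453. 192.] [503.7 117.   28. ]
green [354. 368.] [274.8 135.8  28. ]
```

```bash
python3 - <<'E'
from h import *
s=sense(); c=cam('wrist',s)
for cap,ft,st in [((332.5,121),(348.5,247),(342,202)),((410,143),(405.5,268),(407,221)),((467,183),(450,300),(457,258)),((199,86),(220,214),(211,168))]:
    w=toplane(c,[cap,ft,st],28); L=np.linalg.norm(w[0]-w[1]); m=(w[0]+w[1])/2; u=(w[0]-w[1])/L
    print('L',L.round(1),'mid',m.round(1),'stripe off',((w[2]-m)@u).round(1),'head',np.degrees(np.arctan2(u[1],u[0])).round(1))
turn(20.7,-30); print(s['joint_pos'].round(1))
E
```

```text
L 129.4 mid [469.8 226.7  28. ] stripe off -15.8 head 27.9
L 131.5 mid [472.5 154.   28. ] stripe off -13.5 head 21.4
L 130.7 mid [455.5  87.3  28. ] stripe off -15.6 head 17.7
L 126.4 mid [457.8 361.5  28. ] stripe off -15.5 head 25.5
turn units [-0.03 -6.52 -0.16] deg 29.9
[22.5 -6.7 95.8 -0.  91.  92.5]
```

```bash
cat > kin.py <<'E'
import numpy as np
D=[([4.498,9.273,77.129],[609.38,99.43,304.82],[0,0,-1]),([-22.91,6.243,75.266],[569.1,-184.8,355],[0,0,-1]),
([-42.7,-40.2,130.8],[569.4,-184.9,356.6],[.865,-.026,-.501]),([-38.8,-21.5,140.3],[581.7,-164,159.5],[.856,-.009,-.518]),
([-32,-5.8,134.7],[627.8,-147.7,108.1],[.855,-.009,-.519]),([-32.4,-27.5,130.5],[627.9,-150.4,280.8],[.857,-.011,-.515]),
([-2.6,19.4,73.4],[626.6,-148.2,273.6],[-.135,-.48,-.867]),([-6,2.1,110.5],[457,-169.8,112.7],[-.132,-.48,-.867]),([22.5,-6.7,95.8],[452.1,242.4,281.4],[0,0,-1])]
A=[];b=[]
for j,p,z in D:
    j1,j2,j3=np.radians(j); u=np.array([np.cos(j1),np.sin(j1),0]); s=j2+j3
    A.append([1,0,np.sin(j2),np.sin(s),np.cos(s),np.dot(z,u)]);b.append(np.dot(p,u))
    A.append([0,1,np.cos(j2),np.cos(s),-np.sin(s),z[2]]);b.append(p[2])
x,*_=np.linalg.lstsq(np.array(A),np.array(b),rcond=None)
a1,h1,L2,L3,a3,Lt=x
def ik(p,z):
    w=np.array(p)-Lt*np.array(z); r=np.hypot(w[0],w[1])-a1; h=w[2]-h1; j1=np.arctan2(w[1],w[0])
    L=np.hypot(L3,a3); d=np.hypot(r,h); g=np.pi-np.arccos(np.clip((L2**2+L*L-d*d)/(2*L2*L),-1,1)) # bend
    e=np.arctan2(r,h); j2=e-np.arctan2(L*np.sin(g),L2+L*np.cos(g)); s=j2+g-np.arctan2(a3,L3)
    f=np.array([np.sin(s)*np.cos(j1),np.sin(s)*np.sin(j1),np.cos(s)])
    return np.degrees([j1,j2,s-j2]).round(1),np.degrees(np.arccos(np.dot(f,z))).round(1)
if __name__=='__main__':
    print(x.round(1),np.abs(np.array(A)@x-b).max().round(2))
    from h import Rt
    for tau in (40,45,50,60,75,90):
        for nm,S in (('S5',(625.5,-87.8)),('S3',(622,-206.5)),('S2',(620.5,-266.5))):
            for H in (-2,np.degrees(np.arctan2(S[1],S[0]))):
                z=Rt(H,tau).as_matrix()[:,2]; print(tau,nm,round(H),*[ik(np.array([*S,zz])+5*z,z) for zz in (112,270)])
    z=Rt(21,-45).as_matrix()[:,2]; print(ik(np.array([500,165,23])+5*z,z))
E
python3 kin.py
```

```text
[-5.000e-01  3.181e+02  3.694e+02  5.536e+02  6.140e+01  3.514e+02] 0.56
40 S5 -2 (array([-11.2,  -8.4, 125.4]), np.float64(24.0)) (array([-11.2, -20.7, 117.7]), np.float64(43.7))
40 S5 -8 (array([ -8. ,  -8.7, 125.7]), np.float64(23.0)) (array([ -8., -21., 118.]), np.float64(43.1))
40 S3 -2 (array([-26.4,  -2.5, 120. ]), np.float64(29.2)) (array([-26.4, -14.5, 112.7]), np.float64(46.4))
40 S3 -18 (array([-18.4,  -4.7, 122.1]), np.float64(22.6)) (array([-18.4, -16.8, 114.7]), np.float64(42.1))
40 S2 -2 (array([-33. ,   1.9, 115.6]), np.float64(32.6)) (array([-33. ,  -9.7, 108.6]), np.float64(48.4))
40 S2 -23 (array([-23.2,  -1.5, 119. ]), np.float64(22.5)) (array([-23.2, -13.4, 111.8]), np.float64(41.5))
45 S5 -2 (array([-11.8,  -9.8, 129.2]), np.float64(17.4)) (array([-11.8, -23.9, 122.2]), np.float64(37.6))
45 S5 -8 (array([ -8. , -10.2, 129.5]), np.float64(15.7)) (array([ -8. , -24.3, 122.5]), np.float64(36.8))
45 S3 -2 (array([-27.7,  -3.4, 123.4]), np.float64(25.1)) (array([-27.7, -17. , 117. ]), np.float64(41.4))
45 S3 -18 (array([-18.4,  -6. , 125.8]), np.float64(15.2)) (array
[... 2173 characters left out ...]
64(12.1))
90 S5 -2 (array([-15.2,  25.1, 134.7]), np.float64(70.4)) (array([-15.2, -14.3, 144.8]), np.float64(42.2))
90 S5 -8 (array([ -8. ,  24.8, 135.3]), np.float64(70.1)) (array([ -8. , -15.2, 145.5]), np.float64(40.3))
90 S3 -2 (array([-35.2,  28. , 128.5]), np.float64(70.5)) (array([-35.2,  -5. , 137. ]), np.float64(51.6))
90 S3 -18 (array([-18.4,  26.3, 132.2]), np.float64(68.5)) (array([-18.4, -10.2, 141.6]), np.float64(41.3))
90 S2 -2 (array([-42.8,  30.5, 123.5]), np.float64(70.6)) (array([-42.8,   0.9, 131.3]), np.float64(55.9))
90 S2 -23 (array([-23.2,  27.5, 129.6]), np.float64(67.1)) (array([-23.2,  -6.5, 138.4]), np.float64(41.9))
(array([19.1, 51.7, 62.1]), np.float64(111.2))
```

```bash
cat >> h.py <<'E'
def pick(x,y,H,z=24,up=0):
    h=np.radians(H); P=[x+44*np.cos(h),y+44*np.sin(h),z+up]; print('P',np.round(P,1)); turn(H,-30,P)
E
python3 -c "
from h import *
pick(455.3,220.3,28,up=80)"
```

```text
P [494.1 241.  104. ]
turn units [-0.45 -6.51 -1.72] deg 30.9
then shift [4.01 0.7  4.68] up dir [-0.5    0.    -0.866]
```

{"api": "apply_moves", "payload": {
  "deltas": [
    [0,0,0,-0.06,-0.93,-0.25,0.55],
    [0,0,0,-0.06,-0.93,-0.25,0.55],
    [0,0,0,-0.06,-0.93,-0.25,0.55],
    [0,0,0,-0.06,-0.93,-0.25,0.55],
    [0,0,0,-0.06,-0.93,-0.25,0.55],
    [0,0,0,-0.06,-0.93,-0.25,0.55],
    [0,0,0,-0.06,-0.93,-0.25,0.55],
    [0,0,0,0,0,0,0.55]
  ]
}}

```text
time: 29.82
tool_pos: [452.3, 242.7, 279.5]
tcp_rot: [-179.8, 30.1, 28.2]
ft_force: [0.0, -0.0, -0.2]
finger_gap: 47.1
grip_force: 0.0
```

{"api": "apply_moves", "payload": {
  "deltas": [
    [0.8,0.14,0.94,0,0,0,0.55],
    [0.8,0.14,0.94,0,0,0,0.55],
    [0.8,0.14,0.94,0,0,0,0.55],
    [0.8,0.14,0.94,0,0,0,0.55],
    [0.8,0.14,0.94,0,0,0,0.55],
    [0,0,0,0,0,0,0.55],
    [0,0,0,0,0,0,0.55]
  ]
}}

```text
time: 30.7
tool_pos: [491.6, 241.2, 100.5]
tcp_rot: [-179.8, 29.9, 28.2]
ft_force: [0.3, -0.4, 0.9]
finger_gap: 47.1
grip_force: 0.0
```

```bash
python3 -c "
from h import *
s=sense(); im=snapshot('wrist'); save('w8.png',im); pick(455.3,220.3,28)
for o in carts(im,cam('wrist',s)): print(*o)"
```

```text
P [494.1 241.   24. ]
turn units [-0.02 -0.04  0.05] deg 0.3
then shift [1.33 0.05 2.36] up dir [-0.5    0.    -0.866]
905 [108. 157.] [464.5 340.9  28. ] len 64.4 head 27.8 wid 8.6
1411 [ 71. 173.] [445.4 357.4  28. ] len 71.4 head 28.1 wid 12.9
942 [323. 246.] [457.7 221.6  28. ] len 67.5 head 28.2 wid 13.0
226 [402. 257.] [472.4 175.7  28. ] len 53.6 head 21.1 wid 3.9
574 [427. 273.] [467.1 151.4  28. ] len 56.1 head 21.8 wid 10.3
364 [457. 301.] [451.9 112.4  28. ] len 64.2 head 17.6 wid 6.2
192 [ 33. 308.] [298.2 382.6  28. ] len 55.0 head 7.5 wid 6.1
392 [479. 319.] [441.9  81.8  28. ] len 71.3 head 17.0 wid 6.5
green [32. 31.] [513.2 377.4  28. ]
```

View pics/w8.png

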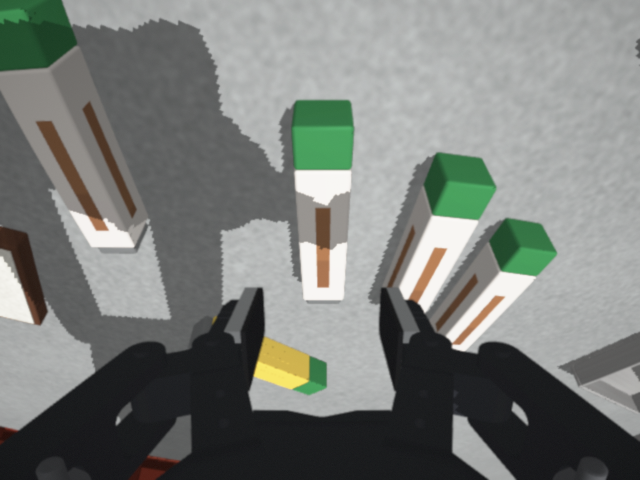

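The cartridge is centred between the fingers, at (323,200). I'll descend and grip it.

{"api": "apply_moves", "payload": {
  "deltas": [
    [0.35,0.01,0.6,0,0,0,0.55],
    [0.35,0.01,0.6,0,0,0,0.55],
    [0.35,0.01,0.6,0,0,0,0.55],
    [0.28,0.01,0.5,0,0,0,0.55],
    [0,0,0,0,0,0,0.55],
    [0,0,0,0,0,0,0.55]
  ]
}}

```text
time: 31.5
tool_pos: [491.8, 240.4, 19.2]
tcp_rot: [-179.8, 30.0, 28.3]
ft_force: [0.1, -0.1, 0.1]
finger_gap: 47.0
grip_force: 0.0
```

{"api": "apply_moves", "payload": {
  "deltas": [
    [0,0,0,0,0,0,0],
    [0,0,0,0,0,0,0],
    [0,0,0,0,0,0,0],
    [0,0,0,0,0,0,0],
    [-0.1,0,-0.2,0,0,0,0],
    [-0.3,0,-0.5,0,0,0,0],
    [-0.5,0,-0.87,0,0,0,0],
    [-0.5,0,-0.87,0,0,0,0]
  ]
}}

```text
time: 32.5
tool_pos: [491.7, 240.0, 105.0]
tcp_rot: [-179.8, 30.0, 28.3]
ft_force: [0.5, -0.5, -1.1]
finger_gap: 26.5
grip_force: 80.6
```

{"api": "apply_moves", "payload": {
  "deltas": [
    [-0.5,0,-0.87,0,0,0,0],
    [-0.5,0,-0.87,0,0,0,0],
    [-0.5,0,-0.87,0,0,0,0],
    [-0.5,0,-0.87,0,0,0,0],
    [-0.5,0,-0.87,0,0,0,0],
    [-0.5,0,-0.87,0,0,0,0],
    [0,0,0,0,0,0,0]
  ]
}}

```text
time: 33.38
tool_pos: [493.4, 240.1, 287.7]
tcp_rot: [-179.8, 29.7, 28.3]
ft_force: [-0.3, -0.3, -1.0]
finger_gap: 26.4
grip_force: 80.6
```

```bash
python3 -c "
from h import *
import kin
s=sense(); print(s['joint_pos'].round(1),s['tool_pos'])
turn(-2,60,[618-10,-326.5,290])
z=Rt(-2,60).as_matrix()[:,2]
for S in ([608,-326.5],[610.5,-266.5],[494,150]):
  for zz in (290,112): print(kin.ik(np.array([*S,zz])+5*z,z))
save('s9.png',snapshot('scene')[200:400,280:480])
"
```

```text
[ 22.4  26.8  62.5  -3.2 120.2  83.3] [493.38692912 240.1233514  287.65032315]
turn units [-1.94 19.08  7.02] deg 93.6
then shift [ 2.31 18.74  4.  ] up dir [ 0.866  0.    -0.5  ]
(array([-45.7, -11. , 117.7]), np.float64(42.0))
(array([-45.7,   8.2, 121.1]), np.float64(36.8))
(array([-39.5, -18. , 123.4]), np.float64(37.3))
(array([-39.5,   2.7, 127.1]), np.float64(32.0))
(array([ 39.6, -54.3, 145.3]), np.float64(49.0))
(array([ 39.6, -28. , 151.8]), np.float64(35.3))
```

```bash
python3 -c "
from h import *
plan([612.3,-326.6,290])
print(__import__('kin').ik([612,-326,290],Rt(28,-30).as_matrix()[:,2]))
"
```

```text
world d [ 119.4 -566.5    4.5] now-tool units [-4.79 18.53  2.51]
(array([-17.6,  42.2,  41.2]), np.float64(116.6))
```

{"api": "apply_moves", "payload": {
  "deltas": [
    [-0.252,0.975,0.132,0,0,0,0],
    [-0.252,0.975,0.132,0,0,0,0],
    [-0.252,0.975,0.132,0,0,0,0],
    [-0.252,0.975,0.132,0,0,0,0],
    [-0.252,0.975,0.132,0,0,0,0],
    [-0.252,0.975,0.132,0,0,0,0],
    [-0.252,0.975,0.132,0,0,0,0],
    [-0.252,0.975,0.132,0,0,0,0]
  ]
}}

```text
time: 34.42
tool_pos: [542.2, 0.2, 284.2]
tcp_rot: [-179.7, 30.2, 28.3]
ft_force: [0.2, 0.3, -0.5]
finger_gap: 26.5
grip_force: 80.6
```

{"api": "apply_moves", "payload": {
  "deltas": [
    [-0.252,0.975,0.132,0,0,0,0],
    [-0.252,0.975,0.132,0,0,0,0],
    [-0.252,0.975,0.132,0,0,0,0],
    [-0.252,0.975,0.132,0,0,0,0],
    [-0.252,0.975,0.132,0,0,0,0],
    [-0.252,0.975,0.132,0,0,0,0],
    [-0.252,0.975,0.132,0,0,0,0],
    [-0.252,0.975,0.132,0,0,0,0]
  ]
}}

```text
time: 35.42
tool_pos: [592.6, -238.0, 285.9]
tcp_rot: [-179.6, 30.1, 28.4]
ft_force: [0.6, 0.1, -1.5]
finger_gap: 26.7
grip_force: 80.6
```

{"api": "apply_moves", "payload": {
  "deltas": [
    [-0.252,0.975,0.132,0,0,0,0],
    [-0.252,0.975,0.132,0,0,0,0],
    [-0.252,0.975,0.132,0,0,0,0],
    [0,0,0,-0.097,0.954,0.351,0],
    [0,0,0,-0.097,0.954,0.351,0],
    [0,0,0,-0.097,0.954,0.351,0],
    [0,0,0,-0.097,0.954,0.351,0],
    [0,0,0,-0.097,0.954,0.351,0]
  ]
}}

```text
time: 36.42
tool_pos: [611.3, -326.2, 286.6]
tcp_rot: [175.6, 7.8, 20.7]
ft_force: [0.1, 0.0, -2.7]
finger_gap: 26.7
grip_force: 80.5
```

{"api": "apply_moves", "payload": {
  "deltas": [
    [0,0,0,-0.097,0.954,0.351,0],
    [0,0,0,-0.097,0.954,0.351,0],
    [0,0,0,-0.097,0.954,0.351,0],
    [0,0,0,-0.097,0.954,0.351,0],
    [0,0,0,-0.097,0.954,0.351,0],
    [0,0,0,-0.097,0.954,0.351,0],
    [0,0,0,-0.097,0.954,0.351,0],
    [0,0,0,-0.097,0.954,0.351,0]
  ]
}}

```text
time: 37.42
tool_pos: [611.0, -326.1, 286.3]
tcp_rot: [173.7, -28.3, 11.1]
ft_force: [-0.5, 1.0, -1.6]
finger_gap: 26.3
grip_force: 80.5
```

{"api": "apply_moves", "payload": {
  "deltas": [
    [0,0,0,-0.097,0.954,0.351,0],
    [0,0,0,-0.097,0.954,0.351,0],
    [0,0,0,-0.097,0.954,0.351,0],
    [0,0,0,-0.097,0.954,0.351,0],
    [0,0,0,-0.097,0.954,0.351,0],
    [0,0,0,-0.097,0.954,0.351,0],
    [0,0,0,-0.097,0.954,0.351,0],
    [0,0,0,0,0,0,0]
  ]
}}

```text
time: 38.42
tool_pos: [610.3, -325.5, 284.2]
tcp_rot: [-179.7, -59.4, -2.3]
ft_force: [-0.0, -0.1, -2.4]
finger_gap: 26.8
grip_force: 80.6
```

```bash
python3 -c "
from h import *
turn(-2,60,[608,-326.5,230]); print(sense()['joint_pos'].round(1),sense()['finger_gap'])
w=snapshot('wrist');s=snapshot('scene'); save('w10.png',np.hstack([cv2.resize(w,(480,360)),cv2.resize(s[100:300,150:310],(288,360))]))
"
```

```text
turn units [-0.01  0.13 -0.03] deg 0.6
then shift [-1.6   0.04  1.  ] up dir [ 0.866  0.    -0.5  ]
[-52.3 -11.7 118.3  63.5  47.8   5.2] 26.75808433058809
```

View pics/w10.png

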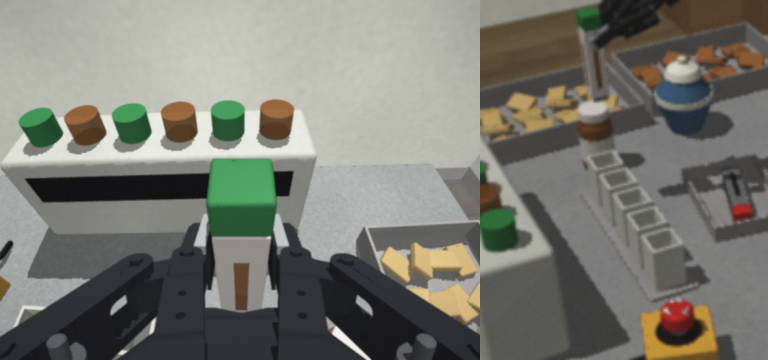

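The cartridge is upright, cap up, over the far socket. I'll check numerically how it sits in the grip by projecting the cap.

```bash
cat >> h.py <<'E'
def held(dx=33,off=10):
    """green cap box in wrist view: measured bbox vs predicted for centre dx below grasp (along axis), axis off ahead"""
    s=sense(); c=cam('wrist',s); im=snapshot('wrist'); hsv=cv2.cvtColor(im,cv2.COLOR_RGB2HSV).astype(int); H,S,V=hsv[...,0],hsv[...,1],hsv[...,2]
    bs=[b for b in blobs((H>55)&(H<85)&(S>140)&(V>40),1500) if 250<b[2][0]<390]
    R=Ro.from_euler('xyz',s['tcp_rot'],degrees=True).as_matrix(); P=np.array(s['tool_pos'])-5*R[:,2]
    # cart axis in tool frame: up when tau=60
    a=R@np.array([np.cos(np.radians(30)),0,-np.sin(np.radians(30))]); f=R@np.array([.5,0,np.cos(np.radians(30))]); l=R[:,1]
    pts=[P+f*(off+u*14)+l*v*14+a*(-dx+w) for u in(-1,1) for v in(-1,1) for w in(46,70)]
    q=topx(c,pts); print('meas',[list(b[1][:4]) for b in bs],'pred',q.min(0).round(0),(q.max(0)-q.min(0)).round(0)); print('axis a',a.round(3),'P',P.round(1),'axis xy at foot',(P+f*off+a*(-dx-70)).round(1))
    v=(s['grip_force'],s['finger_gap'],s['time']); print(np.round(v,1))
E
python3 -c "
from h import *
held(); held(30); held(33,14)"
```

```text
meas [] pred [268. 209.] [ 97. 109.]
axis a [0.008 0.001 1.   ] P [ 607.2 -326.2  289.9] axis xy at foot [ 616.3 -326.6  186.8]
[80.6 26.4 38.5]
meas [] pred [267. 202.] [ 99. 111.]
axis a [0.007 0.002 1.   ] P [ 607.6 -326.4  291. ] axis xy at foot [ 616.9 -327.   190.9]
[80.6 26.3 38.6]
meas [] pred [269. 201.] [ 95. 107.]
axis a [0.006 0.003 1.   ] P [ 607.9 -326.6  291.7] axis xy at foot [ 621.2 -327.4  188.6]
[80.6 25.9 38.6]
```

{"api": "apply_moves", "payload": {
  "deltas": [
    [-0.7,0,0.36,0,0.06,0,0],
    [-0.7,0,0.4,0,0.06,0,0],
    [-0.7,0,0.4,0,0,0,0],
    [-0.7,0,0.4,0,0,0,0],
    [-0.35,0,0.2,0,0,0,0],
    [0,0,0,0,0,0,0],
    [0,0,0,0,0,0,0]
  ]
}}

```text
time: 39.55
tool_pos: [611.1, -327.3, 181.8]
tcp_rot: [179.6, -60.3, -1.6]
ft_force: [1.0, -0.5, -1.3]
finger_gap: 26.8
grip_force: 80.6
```

```bash
sed -i 's/(S>140)&(V>40),1500/(S>90)\&(V>30),800/' h.py; python3 -c "
from h import *
held(33,12); turn(-2,60,[606.5,-326.3,112]); print(sense()['joint_pos'].round(1))"
```

```text
meas [[np.int32(270), np.int32(32), np.int32(55), np.int32(61)], [np.int32(275), np.int32(211), np.int32(94), np.int32(104)]] pred [269. 205.] [ 96. 108.]
axis a [-0.005  0.004  1.   ] P [ 606.8 -327.1  184.3] axis xy at foot [ 619.3 -327.9   81.3]
[80.6 26.8 39.6]
turn units [ 0.02 -0.07  0.04] deg 0.4
then shift [-2.1  -0.03  1.2 ] up dir [ 0.866  0.    -0.5  ]
[-52.6  -1.6 121.7  77.3  43.4 -14.1]
```

{"api": "apply_moves", "payload": {
  "deltas": [
    [0,-0.08,0,0,-0.07,0,0],
    [-0.43,0,0.25,0,0,0,0],
    [-0.43,0,0.25,0,0,0,0],
    [-0.43,0,0.25,0,0,0,0],
    [-0.43,0,0.25,0,0,0,0],
    [0,0,0,0,0,0,0]
  ]
}}

```text
time: 40.35
tool_pos: [610.4, -324.0, 119.9]
tcp_rot: [179.9, -59.8, -1.9]
ft_force: [-0.3, 0.3, -1.2]
finger_gap: 26.8
grip_force: 80.6
```

{"api": "apply_moves", "payload": {
  "deltas": [
    [-0.17,0,0.1,0,0,0,0],
    [-0.09,0,0.05,0,0,0,0],
    [0,0,0,0,0,0,0]
  ]
}}

```text
time: 40.72
tool_pos: [610.8, -324.6, 111.9]
tcp_rot: [179.7, -59.9, -1.7]
ft_force: [0.2, 0.2, -1.4]
finger_gap: 26.5
grip_force: 80.6
```

```bash
python3 -c "
from h import *
held(34,12); print(sense()['ft_force'],sense()['tool_pos'])"
```

```text
meas [[np.int32(275), np.int32(211), np.int32(94), np.int32(104)]] pred [269. 207.] [ 95. 108.]
axis a [0.001 0.002 1.   ] P [ 606.4 -324.5  114.4] axis xy at foot [ 618.3 -325.1   10.4]
[80.6 26.5 40.7]
[ 0.29951199 -0.8503715  -1.35247919] [ 610.78483399 -324.72984342  112.06125509]
```

{"api": "apply_moves", "payload": {
  "deltas": [
    [0,0,0,0,0,0,0.35],
    [0,0,0,0,0,0,0.5],
    [0,0,0,0,0,0,0.5],
    [0,0,0,0,0,0,0.5],
    [0,0,-0.5,0,0,0,0.5],
    [0,0,-0.9,0,0,0,0.5],
    [0,0,-1,0,0,0,0.5],
    [0,0,-1,0,0,0,0.5]
  ]
}}

```text
time: 41.78
tool_pos: [521.8, -321.3, 163.3]
tcp_rot: [179.7, -59.9, -1.7]
ft_force: [-0.2, 0.3, 0.2]
finger_gap: 42.8
grip_force: 0.0
```

{"api": "apply_moves", "payload": {
  "deltas": [
    [0.4,0,-0.9,0,0,0,0.5],
    [0.8,0,-0.6,0,0,0,0.5],
    [0.8,0,-0.4,0,0,0,0.5],
    [0.8,0,-0.4,0,0,0,0.5],
    [0,0,0,0,0,0,0.5]
  ]
}}

```text
time: 42.4
tool_pos: [505.5, -321.6, 273.4]
tcp_rot: [179.2, -60.1, -1.3]
ft_force: [-0.8, 0.4, 0.1]
finger_gap: 42.5
grip_force: 0.0
```

```bash
cat >> h.py <<'E'
def standing(S):
    """cap-top blob from the scene camera against the prediction for sockets S"""
    c=cam('scene'); im=snapshot('scene'); hsv=cv2.cvtColor(im,cv2.COLOR_RGB2HSV).astype(int); H,Sa,V=hsv[...,0],hsv[...,1],hsv[...,2]
    bs=[b for b in blobs((H>50)&(H<88)&(Sa>120)&(V>30),20) if 205<b[2][0]<275 and 140<b[2][1]<260]
    print('green scene',[(list(map(int,b[1])),b[2].round(1)) for b in bs])
    for s in S:
        q=topx(c,[[s[0]+u*14,s[1]+v*14,z] for u in(-1,1) for v in(-1,1) for z in(125,149)]); print('pred',q.min(0).round(1),(q.max(0)-q.min(0)).round(1))
E
python3 -c "
from h import *
standing([(618,-326.5),(620.5,-266.5)])
pick(458.9,148.7,21,z=290); print(sense()['joint_pos'].round(1)); held()
"
```

```text
green scene [([212, 164, 12, 11, 76], array([217.5, 168.6]))]
pred [209.9 163.2] [14.  14.4]
pred [216.9 172.9] [14.4 14.9]
P [500.  164.5 290. ]
turn units [  1.5  -19.33  -5.35] deg 92.2
then shift [  4.57 -15.17  -3.2 ] up dir [-0.5    0.    -0.866]
[-64.9 -24.  129.7  64.   58.9  -1.2]
meas [[np.int32(289), np.int32(80), np.int32(36), np.int32(44)], [np.int32(305), np.int32(270), np.int32(34), np.int32(41)]] pred [268. 209.] [ 97. 109.]
axis a [0.001 0.005 1.   ] P [ 500.8 -320.8  273.7] axis xy at foot [ 510.7 -321.6  170.7]
[ 0.  42.6 42.4]
```

{"api": "apply_moves", "payload": {
  "deltas": [
    [0,0,0,0.075,-0.966,-0.268,0.55],
    [0,0,0,0.075,-0.966,-0.268,0.55],
    [0,0,0,0.075,-0.966,-0.268,0.55],
    [0,0,0,0.075,-0.966,-0.268,0.55],
    [0,0,0,0.075,-0.966,-0.268,0.55],
    [0,0,0,0.075,-0.966,-0.268,0.55],
    [0,0,0,0.075,-0.966,-0.268,0.55],
    [0,0,0,0.075,-0.966,-0.268,0.55]
  ]
}}

```text
time: 43.5
tool_pos: [504.4, -320.0, 267.8]
tcp_rot: [175.1, -23.7, 9.1]
ft_force: [-0.1, 0.2, -0.4]
finger_gap: 46.9
grip_force: 0.0
```

{"api": "apply_moves", "payload": {
  "deltas": [
    [0,0,0,0.075,-0.966,-0.268,0.55],
    [0,0,0,0.075,-0.966,-0.268,0.55],
    [0,0,0,0.075,-0.966,-0.268,0.55],
    [0,0,0,0.075,-0.966,-0.268,0.55],
    [0,0,0,0.075,-0.966,-0.268,0.55],
    [0,0,0,0.075,-0.966,-0.268,0.55],
    [0,0,0,0.075,-0.966,-0.268,0.55],
    [0,0,0,0.075,-0.966,-0.268,0.55]
  ]
}}

```text
time: 44.5
tool_pos: [504.4, -320.1, 267.8]
tcp_rot: [177.3, 12.4, 16.5]
ft_force: [0.4, -0.3, -0.4]
finger_gap: 47.0
grip_force: 0.0
```

{"api": "apply_moves", "payload": {
  "deltas": [
    [0,0,0,0.075,-0.966,-0.268,0.55],
    [0,0,0,0.075,-0.966,-0.268,0.55],
    [0,0,0,0.075,-0.966,-0.268,0.55],
    [0,0,0,0.075,-0.966,-0.268,0.55],
    [0.286,-0.948,-0.2,0,0,0,0.55],
    [0.286,-0.948,-0.2,0,0,0,0.55],
    [0.286,-0.948,-0.2,0,0,0,0.55],
    [0.286,-0.948,-0.2,0,0,0,0.55]
  ]
}}

```text
time: 45.5
tool_pos: [502.3, -198.2, 271.7]
tcp_rot: [-179.6, 30.1, 21.3]
ft_force: [-0.0, 0.9, 0.8]
finger_gap: 47.3
grip_force: 0.0
```

{"api": "apply_moves", "payload": {
  "deltas": [
    [0.286,-0.948,-0.2,0,0,0,0.55],
    [0.286,-0.948,-0.2,0,0,0,0.55],
    [0.286,-0.948,-0.2,0,0,0,0.55],
    [0.286,-0.948,-0.2,0,0,0,0.55],
    [0.286,-0.948,-0.2,0,0,0,0.55],
    [0.286,-0.948,-0.2,0,0,0,0.55],
    [0.286,-0.948,-0.2,0,0,0,0.55],
    [0.286,-0.948,-0.2,0,0,0,0.55]
  ]
}}

```text
time: 46.5
tool_pos: [498.4, 43.9, 279.9]
tcp_rot: [-179.7, 30.2, 21.2]
ft_force: [0.4, 0.7, -0.1]
finger_gap: 47.2
grip_force: 0.0
```

{"api": "apply_moves", "payload": {
  "deltas": [
    [0.286,-0.948,-0.2,0,0,0,0.55],
    [0.286,-0.948,-0.2,0,0,0,0.55],
    [0.286,-0.948,-0.2,0,0,0,0.55],
    [0.286,-0.948,-0.2,0,0,0,0.55],
    [0.5,0,0.866,0,0,0,0.55],
    [0.5,0,0.866,0,0,0,0.55],
    [0.5,0,0.866,0,0,0,0.55],
    [0,0,0,0,0,0,0.55]
  ]
}}

```text
time: 47.5
tool_pos: [494.9, 163.6, 191.7]
tcp_rot: [-179.7, 30.5, 21.2]
ft_force: [0.3, 0.6, -0.1]
finger_gap: 47.2
grip_force: 0.0
```

```bash
python3 -c "
from h import *
s=sense(); im=snapshot('wrist'); print(s['tool_pos'],s['tcp_rot'],s['time'])
for o in carts(im,cam('wrist',s)): print(*o)
pick(458.9,148.7,21)"
```

```text
[494.85239322 163.63932619 191.68231942] [-179.7199662    30.46407103   21.2083412 ] 47.5
618 [55. 71.] [458.9 336.8  28. ] len 65.7 head 27.3 wid 6.4
826 [28. 84.] [443.3 356.9  28. ] len 69.5 head 27.3 wid 8.6
696 [322. 151.] [460.9 149.4  28. ] len 67.9 head 21.1 wid 9.0
540 [ 16. 196.] [320.4 384.6  28. ] len 118.9 head 1.0 wid 16.2
488 [391. 196.] [441.8  81.4  28. ] len 68.4 head 17.3 wid 8.0
P [500.  164.5  24. ]
turn units [-0.03  0.06  0.03] deg 0.3
then shift [2.95 0.03 5.  ] up dir [-0.5    0.    -0.866]
```

{"api": "apply_moves", "payload": {
  "deltas": [
    [0.5,0.01,0.87,0,0,0,0.55],
    [0.5,0.01,0.87,0,0,0,0.55],
    [0.5,0.01,0.87,0,0,0,0.55],
    [0.5,0,0.85,0,0,0,0.55],
    [0.5,0,0.8,0,0,0,0.55],
    [0.34,0,0.5,0,0,0,0.55],
    [0.15,0,0.24,0,0,0,0.55],
    [0,0,0,0,0,0,0.55]
  ]
}}

```text
time: 48.55
tool_pos: [500.4, 164.8, 21.4]
tcp_rot: [-179.8, 30.0, 21.1]
ft_force: [-0.2, 0.5, -0.2]
finger_gap: 47.1
grip_force: 0.0
```

{"api": "apply_moves", "payload": {
  "deltas": [
    [0,0,0,0,0,0,0],
    [0,0,0,0,0,0,0],
    [0,0,0,0,0,0,0],
    [0,0,0,0,0,0,0],
    [-0.1,0,-0.2,0,0,0,0],
    [-0.3,0,-0.5,0,0,0,0],
    [-0.5,0,-0.87,0,0,0,0],
    [-0.5,0,-0.87,0,0,0,0]
  ]
}}

```text
time: 49.55
tool_pos: [500.3, 164.5, 107.3]
tcp_rot: [-179.8, 30.0, 21.1]
ft_force: [0.9, 0.0, -1.1]
finger_gap: 26.5
grip_force: 80.4
```

{"api": "apply_moves", "payload": {
  "deltas": [
    [-0.5,0,-0.87,0,0,0,0],
    [-0.5,0,-0.87,0,0,0,0],
    [-0.5,0,-0.87,0,0,0,0],
    [-0.5,0,-0.87,0,0,0,0],
    [-0.5,0,-0.87,0,0,0,0],
    [-0.5,0,-0.87,0,0,0,0],
    [0,0,0,0,0,0,0]
  ]
}}

```text
time: 50.42
tool_pos: [501.7, 164.5, 290.0]
tcp_rot: [-179.9, 29.6, 21.1]
ft_force: [0.6, 0.3, -1.2]
finger_gap: 26.3
grip_force: 80.4
```

```bash
python3 -c "
from h import *
plan([612.8,-265.1,290]); turn(-2,60); s=sense(); print(s['tool_pos'],s['finger_gap'],s['grip_force'],s['joint_pos'].round(1))"
```

```text
world d [ 111.1 -429.6    0. ] now-tool units [-1.48 14.7   0.81]
turn units [-1.48 19.27  5.37] deg 91.9
[501.74686759 164.54094134 289.96193087] 26.34713139576358 80.3742527961731 [ 14.6  23.3  66.8  -3.5 119.4  82.7]
```

{"api": "apply_moves", "payload": {
  "deltas": [
    [-0.099,0.98,0.054,0,0,0,0],
    [-0.099,0.98,0.054,0,0,0,0],
    [-0.099,0.98,0.054,0,0,0,0],
    [-0.099,0.98,0.054,0,0,0,0],
    [-0.099,0.98,0.054,0,0,0,0],
    [-0.099,0.98,0.054,0,0,0,0],
    [-0.099,0.98,0.054,0,0,0,0],
    [-0.099,0.98,0.054,0,0,0,0]
  ]
}}

```text
time: 51.42
tool_pos: [559.5, -65.8, 285.3]
tcp_rot: [-179.8, 30.0, 21.1]
ft_force: [-0.1, 0.1, -0.4]
finger_gap: 26.3
grip_force: 80.4
```

{"api": "apply_moves", "payload": {
  "deltas": [
    [-0.099,0.98,0.054,0,0,0,0],
    [-0.099,0.98,0.054,0,0,0,0],
    [-0.099,0.98,0.054,0,0,0,0],
    [-0.099,0.98,0.054,0,0,0,0],
    [-0.099,0.98,0.054,0,0,0,0],
    [-0.099,0.98,0.054,0,0,0,0],
    [-0.099,0.98,0.054,0,0,0,0],
    [0,0,0,-0.074,0.963,0.268,0]
  ]
}}

```text
time: 52.42
tool_pos: [611.0, -267.1, 280.3]
tcp_rot: [179.5, 25.8, 19.8]
ft_force: [-0.5, 1.0, -0.9]
finger_gap: 26.7
grip_force: 80.2
```

{"api": "apply_moves", "payload": {
  "deltas": [
    [0,0,0,-0.074,0.963,0.268,0],
    [0,0,0,-0.074,0.963,0.268,0],
    [0,0,0,-0.074,0.963,0.268,0],
    [0,0,0,-0.074,0.963,0.268,0],
    [0,0,0,-0.074,0.963,0.268,0],
    [0,0,0,-0.074,0.963,0.268,0],
    [0,0,0,-0.074,0.963,0.268,0],
    [0,0,0,-0.074,0.963,0.268,0]
  ]
}}

```text
time: 53.42
tool_pos: [611.0, -265.2, 285.2]
tcp_rot: [175.3, -10.3, 11.7]
ft_force: [0.9, 0.1, -0.3]
finger_gap: 26.4
grip_force: 80.2
```

{"api": "apply_moves", "payload": {
  "deltas": [
    [0,0,0,-0.074,0.963,0.268,0],
    [0,0,0,-0.074,0.963,0.268,0],
    [0,0,0,-0.074,0.963,0.268,0],
    [0,0,0,-0.074,0.963,0.268,0],
    [0,0,0,-0.074,0.963,0.268,0],
    [0,0,0,-0.074,0.963,0.268,0],
    [0,0,0,-0.074,0.963,0.268,0],
    [0,0,0,-0.074,0.963,0.268,0]
  ]
}}

```text
time: 54.42
tool_pos: [610.9, -265.1, 285.0]
tcp_rot: [176.6, -46.3, 3.5]
ft_force: [-0.5, 0.8, -1.7]
finger_gap: 26.5
grip_force: 80.2
```

{"api": "apply_moves", "payload": {
  "deltas": [
    [0,0,0,-0.074,0.963,0.268,0],
    [0,0,0,-0.074,0.963,0.268,0],
    [0,0,0,-0.074,0.963,0.268,0],
    [0,0,0,0,0,0,0],
    [0,0,0,0,0,0,0]
  ]
}}

```text
time: 55.05
tool_pos: [611.5, -265.5, 286.2]
tcp_rot: [179.8, -59.5, -1.8]
ft_force: [-0.5, -1.0, 0.0]
finger_gap: 26.0
grip_force: 80.3
```

```bash
python3 -c "
from h import *
held(34,12); turn(-2,60,[608.5,-265,170]); turn(-2,60,[608.5,-265,114]); print(sense()['joint_pos'].round(1))"
```

```text
meas [[np.int32(343), np.int32(136), np.int32(44), np.int32(53)], [np.int32(277), np.int32(214), np.int32(91), np.int32(100)]] pred [269. 207.] [ 95. 108.]
axis a [0.008 0.002 1.   ] P [ 607.2 -265.3  288.7] axis xy at foot [ 618.4 -265.9  184.6]
[80.3 26.  55. ]
turn units [0.01 0.09 0.04] deg 0.4
then shift [-3.43 -0.02  2.02] up dir [ 0.866  0.    -0.5  ]
turn units [0.01 0.09 0.04] deg 0.4
then shift [-5.05 -0.02  2.95] up dir [ 0.866  0.    -0.5  ]
[-46.8 -19.1 124.1  61.4  43.8  10.2]
```

{"api": "apply_moves", "payload": {
  "deltas": [
    [-0.7,0,0.41,0,0.09,0,0],
    [-0.7,0,0.41,0,0,0,0],
    [-0.7,0,0.41,0,0,0,0],
    [-0.7,0,0.41,0,0,0,0],
    [-0.5,0,0.3,0,0,0,0],
    [0,0,0,0,0,0,0],
    [0,0,0,0,0,0,0]
  ]
}}

```text
time: 55.98
tool_pos: [613.2, -266.1, 172.9]
tcp_rot: [179.7, -60.1, -1.7]
ft_force: [-0.7, -0.2, 0.2]
finger_gap: 26.5
grip_force: 80.3
```

```bash
python3 -c "
from h import *
held(34,12); turn(-2,60,[608.5,-265,114]); print(sense()['joint_pos'].round(1))"
```

```text
meas [[np.int32(347), np.int32(20), np.int32(57), np.int32(62)], [np.int32(277), np.int32(214), np.int32(91), np.int32(100)]] pred [269. 207.] [ 95. 108.]
axis a [-0.002  0.003  1.   ] P [ 608.9 -266.   175.4] axis xy at foot [ 621.  -266.7   71.4]
[80.3 26.5 56. ]
turn units [ 0.01 -0.03  0.04] deg 0.2
then shift [-1.79 -0.04  1.02] up dir [ 0.866  0.    -0.5  ]
[-46.9  -7.2 128.   79.5  38.4 -13.3]
```

{"api": "apply_moves", "payload": {
  "deltas": [
    [-0.43,-0.05,0.25,0,0,0,0],
    [-0.43,0,0.25,0,0,0,0],
    [-0.43,0,0.25,0,0,0,0],
    [-0.3,0,0.16,0,0,0,0],
    [-0.15,0,0.08,0,0,0,0],
    [0,0,0,0,0,0,0]
  ]
}}

```text
time: 56.78
tool_pos: [612.8, -264.9, 112.7]
tcp_rot: [179.7, -60.1, -1.7]
ft_force: [-0.2, -0.3, 1.7]
finger_gap: 26.1
grip_force: 80.5
```

```bash
python3 -c "
from h import *
held(35,13); print(sense()['ft_force'])"
```

```text
meas [[np.int32(277), np.int32(213), np.int32(91), np.int32(101)]] pred [270. 208.] [ 94. 107.]
axis a [-0.002  0.003  1.   ] P [ 608.5 -264.8  115.2] axis xy at foot [ 621.7 -265.5   10.2]
[80.5 26.1 56.8]
[ 1.10679919 -0.36571784 -0.04379103]
```

{"api": "apply_moves", "payload": {
  "deltas": [
    [0,0,0,0,0,0,0.35],
    [0,0,0,0,0,0,0.48],
    [0,0,0,0,0,0,0.48],
    [0,0,0,0,0,0,0.48],
    [0,0,-0.5,0,0,0,0.48],
    [0,0,-0.9,0,0,0,0.48],
    [0,0,-1,0,0,0,0.48],
    [0,0,-1,0,0,0,0.48]
  ]
}}

```text
time: 57.82
tool_pos: [523.1, -261.0, 162.6]
tcp_rot: [179.8, -60.0, -1.8]
ft_force: [0.1, -1.2, 0.7]
finger_gap: 41.1
grip_force: 0.0
```

{"api": "apply_moves", "payload": {
  "deltas": [
    [0.4,0,-0.9,0,0,0,0.5],
    [0.8,0,-0.6,0,0,0,0.5],
    [0.8,0,-0.4,0,0,0,0.5],
    [0.8,0,-0.4,0,0,0,0.5],
    [0,0,0,0,0,0,0.5]
  ]
}}

```text
time: 58.45
tool_pos: [506.6, -261.3, 272.7]
tcp_rot: [179.3, -60.2, -1.3]
ft_force: [-0.4, 0.5, 0.3]
finger_gap: 42.8
grip_force: 0.0
```

```bash
python3 -c "
from h import *
standing([(618,-326.5),(620.5,-266.5)])
pick(440.9,81.2,17.2,z=290); print(sense()['joint_pos'].round(1),sense()['tool_pos'])
"
```

```text
green scene [([212, 164, 18, 22, 156], array([220.3, 173.4]))]
pred [209.9 163.2] [14.  14.4]
pred [216.9 172.9] [14.4 14.9]
P [482.9  94.2 290. ]
turn units [  1.26 -19.45  -4.46] deg 91.7
then shift [  2.06 -11.53  -1.77] up dir [-0.5    0.    -0.866]
[-60.2 -34.9 136.9  62.   56.5   5. ] [ 506.23591902 -260.74553649  270.53742066]
```

{"api": "apply_moves", "payload": {
  "deltas": [
    [0,0,0,0.063,-0.972,-0.223,0.55],
    [0,0,0,0.063,-0.972,-0.223,0.55],
    [0,0,0,0.063,-0.972,-0.223,0.55],
    [0,0,0,0.063,-0.972,-0.223,0.55],
    [0,0,0,0.063,-0.972,-0.223,0.55],
    [0,0,0,0.063,-0.972,-0.223,0.55],
    [0,0,0,0.063,-0.972,-0.223,0.55],
    [0,0,0,0.063,-0.972,-0.223,0.55]
  ]
}}

```text
time: 59.5
tool_pos: [505.5, -259.9, 267.2]
tcp_rot: [176.0, -23.8, 7.3]
ft_force: [-0.1, 0.1, 0.2]
finger_gap: 47.2
grip_force: 0.0
```

{"api": "apply_moves", "payload": {
  "deltas": [
    [0,0,0,0.063,-0.972,-0.223,0.55],
    [0,0,0,0.063,-0.972,-0.223,0.55],
    [0,0,0,0.063,-0.972,-0.223,0.55],
    [0,0,0,0.063,-0.972,-0.223,0.55],
    [0,0,0,0.063,-0.972,-0.223,0.55],
    [0,0,0,0.063,-0.972,-0.223,0.55],
    [0,0,0,0.063,-0.972,-0.223,0.55],
    [0,0,0,0.063,-0.972,-0.223,0.55]
  ]
}}

```text
time: 60.5
tool_pos: [505.5, -259.9, 267.2]
tcp_rot: [177.8, 12.4, 13.4]
ft_force: [0.9, 0.2, 0.4]
finger_gap: 47.2
grip_force: 0.0
```

{"api": "apply_moves", "payload": {
  "deltas": [
    [0,0,0,0.063,-0.972,-0.223,0.55],
    [0,0,0,0.063,-0.972,-0.223,0.55],
    [0,0,0,0.063,-0.972,-0.223,0.55],
    [0,0,0,0.063,-0.972,-0.223,0.55],
    [0.17,-0.96,-0.15,0,0,0,0.55],
    [0.17,-0.96,-0.15,0,0,0,0.55],
    [0.17,-0.96,-0.15,0,0,0,0.55],
    [0.17,-0.96,-0.15,0,0,0,0.55]
  ]
}}

```text
time: 61.5
tool_pos: [496.6, -141.2, 272.9]
tcp_rot: [-179.6, 30.2, 17.4]
ft_force: [0.9, -0.6, -0.7]
finger_gap: 46.7
grip_force: 0.0
```

{"api": "apply_moves", "payload": {
  "deltas": [
    [0.17,-0.96,-0.15,0,0,0,0.55],
    [0.17,-0.96,-0.15,0,0,0,0.55],
    [0.17,-0.96,-0.15,0,0,0,0.55],
    [0.17,-0.96,-0.15,0,0,0,0.55],
    [0.17,-0.96,-0.15,0,0,0,0.55],
    [0.17,-0.96,-0.15,0,0,0,0.55],
    [0.17,-0.96,-0.15,0,0,0,0.55],
    [0.17,-0.96,-0.15,0,0,0,0.55]
  ]
}}

```text
time: 62.5
tool_pos: [479.6, 94.3, 284.5]
tcp_rot: [-179.7, 30.2, 17.4]
ft_force: [0.7, 0.2, -0.4]
finger_gap: 47.1
grip_force: 0.0
```

{"api": "apply_moves", "payload": {
  "deltas": [
    [0.5,0,0.866,0,0,0,0.55],
    [0.5,0,0.866,0,0,0,0.55],
    [0.5,0,0.866,0,0,0,0.55],
    [0,0,0,0,0,0,0.55],
    [0,0,0,0,0,0,0.55]
  ]
}}

```text
time: 63.12
tool_pos: [480.3, 93.5, 196.8]
tcp_rot: [-179.8, 30.0, 17.3]
ft_force: [0.9, -0.9, 0.4]
finger_gap: 47.3
grip_force: 0.0
```

```bash
python3 -c "
from h import *
s=sense(); im=snapshot('wrist'); print(s['tool_pos'],s['tcp_rot'],s['time'])
for o in carts(im,cam('wrist',s)): print(*o)
pick(440.9,81.2,17.2)"
```

```text
[480.27821227  93.53631516 196.79326455] [-179.79391055   30.03179599   17.29560547] 63.125
657 [321. 154.] [441.6  81.4  28. ] len 67.6 head 17.1 wid 8.0
P [482.9  94.2  24. ]
turn units [-0.03 -0.02  0.01] deg 0.2
then shift [2.96 0.   5.14] up dir [-0.5    0.    -0.866]
```

{"api": "apply_moves", "payload": {
  "deltas": [
    [0.5,0,0.87,0,0,0,0.55],
    [0.5,0,0.87,0,0,0,0.55],
    [0.5,0,0.87,0,0,0,0.55],
    [0.5,0,0.87,0,0,0,0.55],
    [0.5,0,0.85,0,0,0,0.55],
    [0.32,0,0.55,0,0,0,0.55],
    [0.15,0,0.26,0,0,0,0.55],
    [0,0,0,0,0,0,0.55]
  ]
}}

```text
time: 64.18
tool_pos: [480.7, 94.0, 18.8]
tcp_rot: [-179.8, 30.0, 17.3]
ft_force: [-0.5, 0.5, 0.3]
finger_gap: 46.8
grip_force: 0.0
```

{"api": "apply_moves", "payload": {
  "deltas": [
    [0,0,0,0,0,0,0],
    [0,0,0,0,0,0,0],
    [0,0,0,0,0,0,0],
    [0,0,0,0,0,0,0],
    [-0.1,0,-0.2,0,0,0,0],
    [-0.3,0,-0.5,0,0,0,0],
    [-0.5,0,-0.87,0,0,0,0],
    [-0.5,0,-0.87,0,0,0,0]
  ]
}}

```text
time: 65.18
tool_pos: [480.6, 93.8, 104.7]
tcp_rot: [-179.8, 30.0, 17.3]
ft_force: [0.5, -1.0, -1.8]
finger_gap: 26.6
grip_force: 80.1
```

{"api": "apply_moves", "payload": {
  "deltas": [
    [-0.5,0,-0.87,0,0,0,0],
    [-0.5,0,-0.87,0,0,0,0],
    [-0.5,0,-0.87,0,0,0,0],
    [-0.5,0,-0.87,0,0,0,0],
    [-0.5,0,-0.87,0,0,0,0],
    [-0.5,0,-0.87,0,0,0,0],
    [0,0,0,0,0,0,0]
  ]
}}

```text
time: 66.05
tool_pos: [482.1, 93.6, 287.2]
tcp_rot: [-179.9, 29.6, 17.2]
ft_force: [-0.4, 0.7, -0.8]
finger_gap: 26.6
grip_force: 80.1
```

```bash
python3 -c "
from h import *
plan([614.1,-205.5,290]); turn(-2,60); s=sense(); print(s['tool_pos'],s['finger_gap'],s['grip_force'],s['joint_pos'].round(1))"
```

```text
world d [ 132.  -299.1    2.8] now-tool units [ 1.04 10.83 -0.72]
turn units [-1.23 19.36  4.47] deg 91.2
[482.10482188  93.63680468 287.18660056] 26.62574030903801 80.12590169906616 [  8.1  17.4  74.3  -4.9 117.5  79.8]
```

{"api": "apply_moves", "payload": {
  "deltas": [
    [0.095,0.985,-0.065,0,0,0,0],
    [0.095,0.985,-0.065,0,0,0,0],
    [0.095,0.985,-0.065,0,0,0,0],
    [0.095,0.985,-0.065,0,0,0,0],
    [0.095,0.985,-0.065,0,0,0,0],
    [0.095,0.985,-0.065,0,0,0,0],
    [0.095,0.985,-0.065,0,0,0,0],
    [0.095,0.985,-0.065,0,0,0,0]
  ]
}}

```text
time: 67.05
tool_pos: [577.0, -125.0, 284.1]
tcp_rot: [-179.8, 30.1, 17.3]
ft_force: [-0.4, 0.5, -0.4]
finger_gap: 26.4
grip_force: 80.1
```

{"api": "apply_moves", "payload": {
  "deltas": [
    [0.095,0.985,-0.065,0,0,0,0],
    [0.095,0.985,-0.065,0,0,0,0],
    [0.095,0.985,-0.065,0,0,0,0],
    [0,0,0,-0.062,0.968,0.2235,0],
    [0,0,0,-0.062,0.968,0.2235,0],
    [0,0,0,-0.062,0.968,0.2235,0],
    [0,0,0,-0.062,0.968,0.2235,0],
    [0,0,0,-0.062,0.968,0.2235,0]
  ]
}}

```text
time: 68.05
tool_pos: [612.7, -205.6, 284.7]
tcp_rot: [177.2, 7.6, 12.4]
ft_force: [-0.1, -0.4, -0.3]
finger_gap: 26.4
grip_force: 79.9
```

{"api": "apply_moves", "payload": {
  "deltas": [
    [0,0,0,-0.062,0.968,0.2235,0],
    [0,0,0,-0.062,0.968,0.2235,0],
    [0,0,0,-0.062,0.968,0.2235,0],
    [0,0,0,-0.062,0.968,0.2235,0],
    [0,0,0,-0.062,0.968,0.2235,0],
    [0,0,0,-0.062,0.968,0.2235,0],
    [0,0,0,-0.062,0.968,0.2235,0],
    [0,0,0,-0.062,0.968,0.2235,0]
  ]
}}

```text
time: 69.05
tool_pos: [612.5, -205.5, 284.5]
tcp_rot: [176.0, -28.4, 6.3]
ft_force: [0.3, 1.0, -0.8]
finger_gap: 26.3
grip_force: 79.9
```

{"api": "apply_moves", "payload": {
  "deltas": [
    [0,0,0,-0.062,0.968,0.2235,0],
    [0,0,0,-0.062,0.968,0.2235,0],
    [0,0,0,-0.062,0.968,0.2235,0],
    [0,0,0,-0.062,0.968,0.2235,0],
    [0,0,0,-0.062,0.968,0.2235,0],
    [0,0,0,-0.062,0.968,0.2235,0],
    [0,0,0,-0.062,0.968,0.2235,0],
    [0,0,0,0,0,0,0]
  ]
}}

```text
time: 70.05
tool_pos: [611.7, -205.1, 282.2]
tcp_rot: [-179.8, -59.5, -2.2]
ft_force: [-1.0, -0.2, -0.6]
finger_gap: 26.8
grip_force: 80.0
```

{"api": "apply_moves", "payload": {
  "deltas": [
    [0,0,0,0,0,0,0],
    [0,0,0,0,0,0,0]
  ]
}}

```text
time: 70.3
tool_pos: [613.7, -206.0, 286.7]
tcp_rot: [179.7, -59.7, -1.7]
ft_force: [0.5, -0.5, -1.3]
finger_gap: 26.6
grip_force: 80.0
```

```bash
python3 -c "
from h import *
held(35,13); turn(-2,60,[609.8,-205.4,170]); print(sense()['joint_pos'].round(1))"
```

```text
meas [[np.int32(273), np.int32(140), np.int32(44), np.int32(53)], [np.int32(276), np.int32(216), np.int32(93), np.int32(102)]] pred [270. 208.] [ 94. 107.]
axis a [0.006 0.002 1.   ] P [ 609.4 -205.8  289.2] axis xy at foot [ 621.7 -206.5  184.1]
[80.  26.6 70.3]
turn units [0.01 0.07 0.03] deg 0.3
then shift [-3.43 -0.01  2.  ] up dir [ 0.866  0.    -0.5  ]
[-40.1 -25.9 129.1  57.7  39.   17.4]
```

{"api": "apply_moves", "payload": {
  "deltas": [
    [-0.7,0,0.41,0,0.07,0,0],
    [-0.7,0,0.41,0,0,0,0],
    [-0.7,0,0.41,0,0,0,0],
    [-0.7,0,0.41,0,0,0,0],
    [-0.5,0,0.3,0,0,0,0],
    [0,0,0,0,0,0,0],
    [0,0,0,0,0,0,0]
  ]
}}

```text
time: 71.22
tool_pos: [614.6, -206.3, 172.1]
tcp_rot: [179.8, -60.0, -1.8]
ft_force: [-0.1, -0.1, -0.2]
finger_gap: 26.7
grip_force: 80.0
```

```bash
python3 -c "
from h import *
held(36,13); turn(-2,60,[609.8,-205.4,116]); print(sense()['joint_pos'].round(1))"
```

```text
meas [[np.int32(259), np.int32(20), np.int32(56), np.int32(62)], [np.int32(276), np.int32(215), np.int32(93), np.int32(103)]] pred [270. 210.] [ 93. 106.]
axis a [-0.001  0.002  1.   ] P [ 610.3 -206.2  174.6] axis xy at foot [ 623.3 -206.8   68.6]
[80.  26.7 71.2]
turn units [ 0.01 -0.02  0.03] deg 0.2
then shift [-1.71 -0.03  0.97] up dir [ 0.866  0.    -0.5  ]
[-40.2 -13.3 133.3  80.3  32.9 -10. ]
```

{"api": "apply_moves", "payload": {
  "deltas": [
    [-0.43,-0.03,0.24,0,0,0,0],
    [-0.43,0,0.24,0,0,0,0],
    [-0.43,0,0.24,0,0,0,0],
    [-0.3,0,0.17,0,0,0,0],
    [-0.12,0,0.07,0,0,0,0],
    [0,0,0,0,0,0,0]
  ]
}}

```text
time: 72.03
tool_pos: [613.7, -205.4, 112.8]
tcp_rot: [179.8, -60.0, -1.8]
ft_force: [0.1, 0.2, -0.8]
finger_gap: 26.3
grip_force: 80.0
```

```bash
python3 -c "
from h import *
held(36,13); print(sense()['ft_force'])"
```

```text
meas [[np.int32(276), np.int32(215), np.int32(93), np.int32(103)]] pred [270. 210.] [ 93. 106.]
axis a [-0.001  0.002  1.   ] P [ 609.3 -205.3  115.3] axis xy at foot [ 622.4 -205.9    9.3]
[80.  26.3 72. ]
[-0.24030376  0.11608543 -0.74147719]
```

{"api": "apply_moves", "payload": {
  "deltas": [
    [0,0,0,0,0,0,0.35],
    [0,0,0,0,0,0,0.48],
    [0,0,0,0,0,0,0.48],
    [0,0,0,0,0,0,0.48],
    [0,0,-0.5,0,0,0,0.48],
    [0,0,-0.9,0,0,0,0.48],
    [0,0,-1,0,0,0,0.48],
    [0,0,-0.8,0,0,0,0.48]
  ]
}}

```text
time: 73.08
tool_pos: [536.7, -208.2, 161.3]
tcp_rot: [-179.9, -59.8, -1.7]
ft_force: [0.4, -0.2, 1.4]
finger_gap: 40.7
grip_force: 0.0
```

{"api": "apply_moves", "payload": {
  "deltas": [
    [0.5,0,-0.5,0,0,0,0.5],
    [0.8,0,-0.4,0,0,0,0.5],
    [0.8,0,-0.4,0,0,0,0.5],
    [0.8,0,-0.4,0,0,0,0.5],
    [0,0,0,0,0,0,0.5]
  ]
}}

```text
time: 73.7
tool_pos: [539.2, -210.4, 265.0]
tcp_rot: [179.8, -59.9, -1.5]
ft_force: [-0.3, -0.3, 0.5]
finger_gap: 42.8
grip_force: 0.0
```

```bash
python3 -c "
from h import *
standing([(618,-326.5),(620.5,-266.5),(622.3,-206.7)])
pick(443,356.7,27.3,z=290); print(sense()['joint_pos'].round(1),sense()['tool_pos'])
c=cam('top'); im=snapshot('top'); hsv=cv2.cvtColor(im,cv2.COLOR_RGB2HSV).astype(int); H,S,V=hsv[...,0],hsv[...,1],hsv[...,2]
for mk,s,ct in blobs((H>55)&(H<85)&(S>140)&(V>50),20):print(s,toplane(c,ct,28)[0].round(0))
for mk,s,ct in blobs((H<20)&(S>60)&(V>50)&(V<220),15):
  if 120<ct[0]<300 and 200<ct[1]<300: print('brown',s,toplane(c,ct,28)[0].round(0))
"
```

```text
green scene [([212, 164, 27, 32, 271], array([224.9, 179.2]))]
pred [209.9 163.2] [14.  14.4]
pred [216.9 172.9] [14.4 14.9]
pred [224.5 183. ] [14.8 15.5]
P [482.1 376.9 290. ]
turn units [  1.8  -19.14  -6.76] deg 93.4
then shift [  5.86 -18.24  -4.27] up dir [-0.5    0.    -0.866]
[-50.  -37.4 139.   59.8  48.4  11.8] [ 538.69874858 -209.8327964   262.70233284]
[377  80  13  12  45] [ 891. -203.   28.]
[427  80  15  12  55] [ 892. -344.   28.]
[326  84  15   9  45] [890. -68.  28.]
[387 173  10   9  26] [ 635. -215.   28.]
[411 172  10   9  22] [ 636. -281.   28.]
[434 173  10  10  36] [ 635. -351.   28.]
[163 227  10   9  53] [506. 388.  28.]
[259 313   8  10  40] [270. 136.  28.]
brown [173 243  13  22  53] [444. 357.  28.]
```

{"api": "apply_moves", "payload": {
  "deltas": [
    [0,0,0,0.09,-0.957,-0.338,0.55],
    [0,0,0,0.09,-0.957,-0.338,0.55],
    [0,0,0,0.09,-0.957,-0.338,0.55],
    [0,0,0,0.09,-0.957,-0.338,0.55],
    [0,0,0,0.09,-0.957,-0.338,0.55],
    [0,0,0,0.09,-0.957,-0.338,0.55],
    [0,0,0,0.09,-0.957,-0.338,0.55],
    [0,0,0,0.09,-0.957,-0.338,0.55]
  ]
}}

```text
time: 74.8
tool_pos: [537.8, -209.0, 259.2]
tcp_rot: [174.0, -23.5, 12.1]
ft_force: [0.2, 1.4, -0.8]
finger_gap: 46.8
grip_force: 0.0
```

{"api": "apply_moves", "payload": {
  "deltas": [
    [0,0,0,0.09,-0.957,-0.338,0.55],
    [0,0,0,0.09,-0.957,-0.338,0.55],
    [0,0,0,0.09,-0.957,-0.338,0.55],
    [0,0,0,0.09,-0.957,-0.338,0.55],
    [0,0,0,0.09,-0.957,-0.338,0.55],
    [0,0,0,0.09,-0.957,-0.338,0.55],
    [0,0,0,0.09,-0.957,-0.338,0.55],
    [0,0,0,0.09,-0.957,-0.338,0.55]
  ]
}}

```text
time: 75.8
tool_pos: [537.7, -209.1, 259.2]
tcp_rot: [176.5, 12.6, 21.5]
ft_force: [0.3, 0.2, -0.0]
finger_gap: 46.7
grip_force: 0.0
```

{"api": "apply_moves", "payload": {
  "deltas": [
    [0,0,0,0.09,-0.957,-0.338,0.55],
    [0,0,0,0.09,-0.957,-0.338,0.55],
    [0,0,0,0.09,-0.957,-0.338,0.55],
    [0,0,0,0.09,-0.957,-0.338,0.55],
    [0.308,-0.96,-0.225,0,0,0,0.55],
    [0.308,-0.96,-0.225,0,0,0,0.55],
    [0.308,-0.96,-0.225,0,0,0,0.55],
    [0.308,-0.96,-0.225,0,0,0,0.55]
  ]
}}

```text
time: 76.8
tool_pos: [525.1, -85.1, 264.4]
tcp_rot: [-179.6, 30.2, 27.5]
ft_force: [-0.1, -0.8, 0.5]
finger_gap: 47.0
grip_force: 0.0
```

{"api": "apply_moves", "payload": {
  "deltas": [
    [0.308,-0.96,-0.225,0,0,0,0.55],
    [0.308,-0.96,-0.225,0,0,0,0.55],
    [0.308,-0.96,-0.225,0,0,0,0.55],
    [0.308,-0.96,-0.225,0,0,0,0.55],
    [0.308,-0.96,-0.225,0,0,0,0.55],
    [0.308,-0.96,-0.225,0,0,0,0.55],
    [0.308,-0.96,-0.225,0,0,0,0.55],
    [0.308,-0.96,-0.225,0,0,0,0.55]
  ]
}}

```text
time: 77.8
tool_pos: [500.5, 161.1, 274.9]
tcp_rot: [-179.7, 30.3, 27.5]
ft_force: [0.2, 0.0, 0.3]
finger_gap: 47.1
grip_force: 0.0
```

{"api": "apply_moves", "payload": {
  "deltas": [
    [0.308,-0.96,-0.225,0,0,0,0.55],
    [0.308,-0.96,-0.225,0,0,0,0.55],
    [0.308,-0.96,-0.225,0,0,0,0.55],
    [0.308,-0.96,-0.225,0,0,0,0.55],
    [0.308,-0.96,-0.225,0,0,0,0.55],
    [0.308,-0.96,-0.225,0,0,0,0.55],
    [0.308,-0.96,-0.225,0,0,0,0.55],
    [0,0,0,0,0,0,0.55]
  ]
}}

```text
time: 78.8
tool_pos: [478.6, 377.5, 283.4]
tcp_rot: [-179.7, 30.3, 27.6]
ft_force: [0.2, -0.2, 0.5]
finger_gap: 47.1
grip_force: 0.0
```

{"api": "apply_moves", "payload": {
  "deltas": [
    [0.5,0,0.866,0,0,0,0.55],
    [0.5,0,0.866,0,0,0,0.55],
    [0.5,0,0.866,0,0,0,0.55],
    [0,0,0,0,0,0,0.55],
    [0,0,0,0,0,0,0.55]
  ]
}}

```text
time: 79.42
tool_pos: [480.0, 375.5, 196.8]
tcp_rot: [-179.8, 30.1, 27.3]
ft_force: [-0.0, -0.2, 0.8]
finger_gap: 47.2
grip_force: 0.0
```

```bash
python3 -c "
from h import *
s=sense(); im=snapshot('wrist'); print(s['tool_pos'],s['tcp_rot'],s['time'])
for o in carts(im,cam('wrist',s)): print(*o)
pick(443.5,356.7,27.3)"
```

```text
[479.95780715 375.53209555 196.81707859] [-179.81080386   30.06004865   27.34720931] 79.425
665 [321. 153.] [444.3 357.5  28. ] len 67.4 head 27.1 wid 9.0
P [482.6 376.9  24. ]
turn units [-0.04 -0.01  0.01] deg 0.2
then shift [2.96 0.01 5.14] up dir [-0.5    0.    -0.866]
```

{"api": "apply_moves", "payload": {
  "deltas": [
    [0.5,0,0.87,0,0,0,0.55],
    [0.5,0,0.87,0,0,0,0.55],
    [0.5,0,0.87,0,0,0,0.55],
    [0.5,0,0.87,0,0,0,0.55],
    [0.5,0,0.85,0,0,0,0.55],
    [0.32,0,0.55,0,0,0,0.55],
    [0.15,0,0.26,0,0,0,0.55],
    [0,0,0,0,0,0,0.55]
  ]
}}

```text
time: 80.47
tool_pos: [479.8, 376.5, 18.5]
tcp_rot: [-179.8, 30.0, 27.4]
ft_force: [0.0, 0.1, -0.6]
finger_gap: 46.9
grip_force: 0.0
```

{"api": "apply_moves", "payload": {
  "deltas": [
    [0,0,0,0,0,0,0],
    [0,0,0,0,0,0,0],
    [0,0,0,0,0,0,0],
    [0,0,0,0,0,0,0],
    [-0.1,0,-0.2,0,0,0,0],
    [-0.3,0,-0.5,0,0,0,0],
    [-0.5,0,-0.87,0,0,0,0],
    [-0.5,0,-0.87,0,0,0,0]
  ]
}}

```text
time: 81.47
tool_pos: [479.8, 376.2, 104.3]
tcp_rot: [-179.8, 30.0, 27.4]
ft_force: [0.6, -0.1, -0.8]
finger_gap: 26.5
grip_force: 80.4
```

{"api": "apply_moves", "payload": {
  "deltas": [
    [-0.5,0,-0.87,0,0,0,0],
    [-0.5,0,-0.87,0,0,0,0],
    [-0.5,0,-0.87,0,0,0,0],
    [-0.5,0,-0.87,0,0,0,0],
    [-0.5,0,-0.87,0,0,0,0],
    [-0.5,0,-0.87,0,0,0,0],
    [0,0,0,0,0,0,0]
  ]
}}

```text
time: 82.35
tool_pos: [481.3, 376.6, 287.5]
tcp_rot: [-179.8, 29.7, 27.4]
ft_force: [0.1, 0.5, -0.5]
finger_gap: 26.5
grip_force: 80.3
```

```bash
python3 -c "
from h import *
plan([615.8,-146.1,290]); turn(-2,60); s=sense(); print(s['tool_pos'],s['finger_gap'],s['grip_force'],s['joint_pos'].round(1))"
```

```text
world d [ 134.5 -522.7    2.5] now-tool units [-3.54 17.54  1.86]
turn units [-1.89 19.11  6.82] deg 93.4
[481.33637892 376.61693782 287.46924924] 26.47766919584504 80.3345775604248 [ 31.8  37.4  48.2   2.9 123.9  95.5]
```

{"api": "apply_moves", "payload": {
  "deltas": [
    [-0.197,0.975,0.103,0,0,0,0],
    [-0.197,0.975,0.103,0,0,0,0],
    [-0.197,0.975,0.103,0,0,0,0],
    [-0.197,0.975,0.103,0,0,0,0],
    [-0.197,0.975,0.103,0,0,0,0],
    [-0.197,0.975,0.103,0,0,0,0],
    [-0.197,0.975,0.103,0,0,0,0],
    [-0.197,0.975,0.103,0,0,0,0]
  ]
}}

```text
time: 83.35
tool_pos: [540.0, 142.6, 283.9]
tcp_rot: [-179.8, 30.1, 27.4]
ft_force: [-0.6, -0.5, -1.1]
finger_gap: 26.6
grip_force: 80.4
```

{"api": "apply_moves", "payload": {
  "deltas": [
    [-0.197,0.975,0.103,0,0,0,0],
    [-0.197,0.975,0.103,0,0,0,0],
    [-0.197,0.975,0.103,0,0,0,0],
    [-0.197,0.975,0.103,0,0,0,0],
    [-0.197,0.975,0.103,0,0,0,0],
    [-0.197,0.975,0.103,0,0,0,0],
    [-0.197,0.975,0.103,0,0,0,0],
    [-0.197,0.975,0.103,0,0,0,0]
  ]
}}

```text
time: 84.35
tool_pos: [599.8, -89.6, 285.5]
tcp_rot: [-179.8, 30.1, 27.4]
ft_force: [1.4, -0.3, -1.2]
finger_gap: 26.8
grip_force: 80.4
```

{"api": "apply_moves", "payload": {
  "deltas": [
    [-0.197,0.975,0.103,0,0,0,0],
    [-0.197,0.975,0.103,0,0,0,0],
    [0,0,0,-0.095,0.955,0.341,0],
    [0,0,0,-0.095,0.955,0.341,0],
    [0,0,0,-0.095,0.955,0.341,0],
    [0,0,0,-0.095,0.955,0.341,0],
    [0,0,0,-0.095,0.955,0.341,0],
    [0,0,0,-0.095,0.955,0.341,0]
  ]
}}

```text
time: 85.35
tool_pos: [614.5, -146.7, 286.0]
tcp_rot: [175.0, 3.3, 18.8]
ft_force: [0.4, -0.5, -1.4]
finger_gap: 26.5
grip_force: 80.3
```

{"api": "apply_moves", "payload": {
  "deltas": [
    [0,0,0,-0.095,0.955,0.341,0],
    [0,0,0,-0.095,0.955,0.341,0],
    [0,0,0,-0.095,0.955,0.341,0],
    [0,0,0,-0.095,0.955,0.341,0],
    [0,0,0,-0.095,0.955,0.341,0],
    [0,0,0,-0.095,0.955,0.341,0],
    [0,0,0,-0.095,0.955,0.341,0],
    [0,0,0,-0.095,0.955,0.341,0]
  ]
}}

```text
time: 86.35
tool_pos: [614.3, -146.6, 285.6]
tcp_rot: [173.9, -32.9, 9.5]
ft_force: [-0.7, 0.9, -1.2]
finger_gap: 26.6
grip_force: 80.3
```

{"api": "apply_moves", "payload": {
  "deltas": [
    [0,0,0,-0.095,0.955,0.341,0],
    [0,0,0,-0.095,0.955,0.341,0],
    [0,0,0,-0.095,0.955,0.341,0],
    [0,0,0,-0.095,0.955,0.341,0],
    [0,0,0,-0.095,0.955,0.341,0],
    [0,0,0,-0.095,0.955,0.341,0],
    [0,0,0,0,0,0,0],
    [0,0,0,0,0,0,0]
  ]
}}

```text
time: 87.35
tool_pos: [615.0, -146.8, 286.8]
tcp_rot: [179.5, -59.6, -1.5]
ft_force: [0.2, 0.7, -0.2]
finger_gap: 26.6
grip_force: 80.4
```

```bash
python3 -c "
from h import *
held(36,13); turn(-2,60,[611.5,-146,172]); print(sense()['joint_pos'].round(1))"
```

```text
meas [[np.int32(333), np.int32(139), np.int32(45), np.int32(53)], [np.int32(274), np.int32(215), np.int32(95), np.int32(102)]] pred [270. 210.] [ 93. 106.]
axis a [0.007 0.004 1.   ] P [ 610.7 -146.6  289.4] axis xy at foot [ 622.9 -147.6  183.3]
[80.4 26.6 87.4]
turn units [0.03 0.08 0.06] deg 0.5
then shift [-3.4  -0.03  1.98] up dir [ 0.866  0.    -0.5  ]
[-32.1 -31.7 132.8  50.7  33.7  28. ]
```

{"api": "apply_moves", "payload": {
  "deltas": [
    [-0.7,0,0.41,0,0.08,0.05,0],
    [-0.7,0,0.41,0,0,0,0],
    [-0.7,0,0.41,0,0,0,0],
    [-0.7,0,0.41,0,0,0,0],
    [-0.5,0,0.3,0,0,0,0],
    [0,0,0,0,0,0,0],
    [0,0,0,0,0,0,0]
  ]
}}

```text
time: 88.28
tool_pos: [616.7, -147.3, 173.5]
tcp_rot: [179.8, -60.1, -2.0]
ft_force: [-0.4, 0.7, -1.2]
finger_gap: 26.9
grip_force: 80.4
```

```bash
python3 -c "
from h import *
held(36,13); turn(-2,60,[611.5,-145.8,116]); print(sense()['joint_pos'].round(1))"
```

```text
meas [[np.int32(336), np.int32(22), np.int32(56), np.int32(63)], [np.int32(275), np.int32(214), np.int32(93), np.int32(103)]] pred [270. 210.] [ 93. 106.]
axis a [-0.002  0.001  1.   ] P [ 612.4 -147.1  176. ] axis xy at foot [ 625.6 -147.8   70. ]
[80.4 26.9 88.3]
turn units [ 0.03 -0.03  0.01] deg 0.2
then shift [-1.76 -0.05  0.98] up dir [ 0.866  0.    -0.5  ]
[-32.1 -18.9 137.4  79.8  26.1  -4.8]
```

{"api": "apply_moves", "payload": {
  "deltas": [
    [-0.43,-0.05,0.24,0,0,0,0],
    [-0.43,0,0.24,0,0,0,0],
    [-0.43,0,0.24,0,0,0,0],
    [-0.33,0,0.19,0,0,0,0],
    [-0.14,0,0.07,0,0,0,0],
    [0,0,0,0,0,0,0]
  ]
}}

```text
time: 89.08
tool_pos: [615.4, -145.7, 112.3]
tcp_rot: [179.9, -60.1, -2.0]
ft_force: [0.3, -0.3, -1.1]
finger_gap: 26.6
grip_force: 80.4
```

```bash
python3 -c "
from h import *
held(36,13); print(sense()['ft_force'])"
```

```text
meas [[np.int32(275), np.int32(214), np.int32(93), np.int32(103)]] pred [270. 210.] [ 93. 106.]
axis a [-0.001  0.001  1.   ] P [ 611.1 -145.5  114.8] axis xy at foot [ 624.2 -146.1    8.8]
[80.4 26.6 89.1]
[ 0.53592436  0.30826669 -1.46000163]
```

{"api": "apply_moves", "payload": {
  "deltas": [
    [0,0,0,0,0,0,0.35],
    [0,0,0,0,0,0,0.48],
    [0,0,0,0,0,0,0.48],
    [0,0,0,0,0,0,0.48],
    [0,0,-0.5,0,0,0,0.48],
    [0,0,-0.9,0,0,0,0.48],
    [0,0,-0.8,0,0,0,0.48],
    [0.4,0,-0.5,0,0,0,0.48]
  ]
}}

```text
time: 90.12
tool_pos: [571.8, -154.7, 163.4]
tcp_rot: [-179.5, -59.4, -2.1]
ft_force: [1.1, -0.4, -0.6]
finger_gap: 41.0
grip_force: 0.0
```

{"api": "apply_moves", "payload": {
  "deltas": [
    [0.7,0,-0.4,0,0,0,0.5],
    [0.8,0,-0.4,0,0,0,0.5],
    [0.8,0,-0.4,0,0,0,0.5],
    [0.8,0,-0.4,0,0,0,0.5],
    [0,0,0,0,0,0,0.5]
  ]
}}

```text
time: 90.75
tool_pos: [579.1, -155.5, 271.1]
tcp_rot: [-179.9, -59.7, -1.8]
ft_force: [0.2, -0.4, -0.6]
finger_gap: 42.9
grip_force: 0.0
```

```bash
python3 -c "
from h import *
standing([(618,-326.5),(620.5,-266.5),(622.3,-206.7),(624.2,-147.3)])
turn(0,0,[660,82,200]); print(sense()['joint_pos'].round(1),sense()['tool_pos'])
a=snapshot('scene')[130:310,150:310];b=snapshot('top')[130:290,310:460]
save('v.png',np.hstack([cv2.resize(a,(400,450),interpolation=2),cv2.resize(b,(400,450),interpolation=2)]))
"
```

```text
green scene [([212, 164, 35, 43, 383], array([229.3, 184.9]))]
pred [209.9 163.2] [14.  14.4]
pred [216.9 172.9] [14.4 14.9]
pred [224.5 183. ] [14.8 15.5]
pred [232.5 193.7] [15.2 16.1]
turn units [  0.15 -12.99  -0.34] deg 59.5
then shift [ 2.72 -7.9   2.45] up dir [ 0.  0. -1.]
[-37.4 -37.1 138.1  54.1  38.6  22.8] [ 578.4626564  -155.05619735  268.64500688]
```

View pics/v.png

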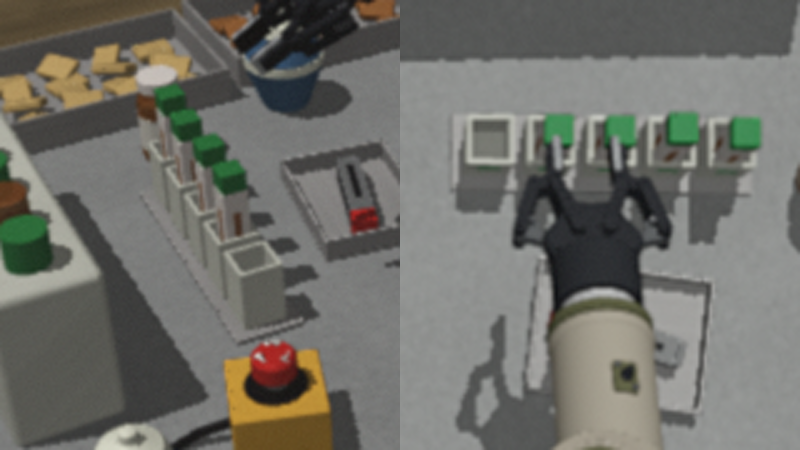

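All four cartridges stand cap up in their own sockets, the spent one lies in the tray, and one socket is empty. Now I'll go back to the stop to release it.

{"api": "apply_moves", "payload": {
  "deltas": [
    [0,0,0,0.01,-0.928,-0.024,0.85],
    [0,0,0,0.01,-0.928,-0.024,0.85],
    [0,0,0,0.01,-0.928,-0.024,0.85],
    [0,0,0,0.01,-0.928,-0.024,0.85],
    [0,0,0,0.01,-0.928,-0.024,0.85],
    [0,0,0,0.01,-0.928,-0.024,0.85],
    [0,0,0,0.01,-0.928,-0.024,0.85],
    [0,0,0,0.01,-0.928,-0.024,0.85]
  ]
}}

```text
time: 91.9
tool_pos: [577.5, -154.4, 265.2]
tcp_rot: [-180.0, -25.1, -0.7]
ft_force: [0.2, -0.5, 0.2]
finger_gap: 72.6
grip_force: 0.0
```

{"api": "apply_moves", "payload": {
  "deltas": [
    [0,0,0,0.01,-0.928,-0.024,0.85],
    [0,0,0,0.01,-0.928,-0.024,0.85],
    [0,0,0,0.01,-0.928,-0.024,0.85],
    [0,0,0,0.01,-0.928,-0.024,0.85],
    [0,0,0,0.01,-0.928,-0.024,0.85],
    [0,0,0,0.01,-0.928,-0.024,0.85],
    [0,0,0,0,0,-0.98,0.85],
    [0,0,0,0,0,-0.98,0.85]
  ]
}}

```text
time: 92.9
tool_pos: [577.6, -154.3, 264.7]
tcp_rot: [-179.8, 0.3, 9.1]
ft_force: [1.1, 0.2, -0.2]
finger_gap: 72.8
grip_force: 0.0
```

{"api": "apply_moves", "payload": {
  "deltas": [
    [0,0,0,0,0,-0.98,0.85],
    [0,0,0,0,0,-0.98,0.85],
    [0,0,0,0,0,-0.98,0.85],
    [0,0,0,0,0,-0.98,0.85],
    [0,0,0,0,0,-0.98,0.85],
    [0,0,0,0,0,-0.98,0.85],
    [0,0,0,0,0,-0.98,0.85],
    [0,0,0,0,0,-0.98,0.85]
  ]
}}

```text
time: 93.9
tool_pos: [577.4, -154.4, 265.0]
tcp_rot: [-179.6, 0.1, 45.1]
ft_force: [0.1, 1.1, -0.3]
finger_gap: 72.5
grip_force: 0.0
```

{"api": "apply_moves", "payload": {
  "deltas": [
    [0.93,-0.51,0,0,0,0,0.85],
    [0.93,-0.51,0,0,0,0,0.85],
    [0.93,-0.51,0,0,0,0,0.85],
    [0.93,-0.51,0,0,0,0,0.85],
    [0.93,-0.51,0,0,0,0,0.85],
    [0.93,-0.51,0,0,0,0,0.85],
    [0,0,0,0,0,0,0.85],
    [0,0,0,0,0,0,0.85]
  ]
}}

```text
time: 94.9
tool_pos: [631.4, 28.0, 265.8]
tcp_rot: [-179.8, 0.2, 44.9]
ft_force: [0.4, -0.4, 0.3]
finger_gap: 72.8
grip_force: 0.0
```

```bash
cat >> h.py <<'E'
def head(z=98):
    s=sense(); c=cam('wrist',s); im=snapshot('wrist'); print(np.round(s['tool_pos'],1),np.round(s['tcp_rot'],1),s['joint_pos'].round(1),s['time'])
    hsv=cv2.cvtColor(im,cv2.COLOR_RGB2HSV).astype(int); H,S,V=hsv[...,0],hsv[...,1],hsv[...,2]
    for mk,st,ct in blobs(((H<6)|(H>174))&(S>120)&(V>50),600):
        cs,_=cv2.findContours(mk.astype(np.uint8),0,1); (x,y),r=cv2.minEnclosingCircle(max(cs,key=len)); print(st,ct.round(1),(round(x,1),round(y,1),round(r,1)),toplane(c,(x,y),z)[0].round(1),toplane(c,ct,z)[0].round(1))
    return im
E
python3 -c "
from h import *
im=head(); save('hd.png',im)"
```

```text
[631.4  28.  265.8] [-179.8    0.2   44.9] [-2.1 12.3 77.8  0.  90.2 43. ] 94.9
[ 286   93   58   59 2247] [314.7 122. ] (314.6, 122.1, 29.3) [679.3  83.1  98. ] [679.4  83.1  98. ]
[319 388  28  30 622] [332.4 403.5] (332.1, 403.3, 16.4) [ 509.4 -107.5   98. ] [ 509.5 -107.9   98. ]
```

View pics/hd.png

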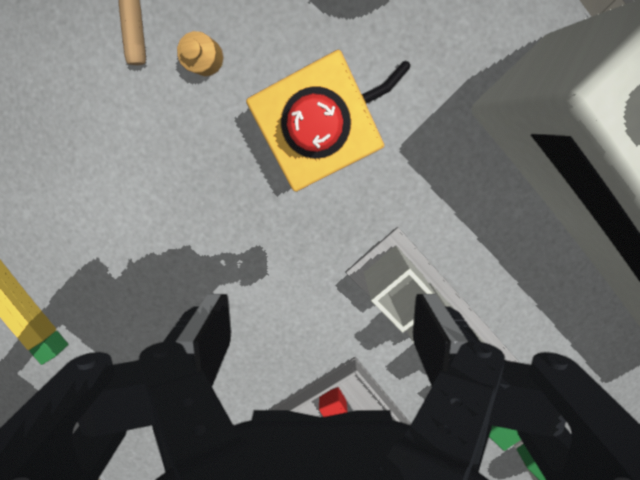

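In this view the head is fully visible at (315,122), at about (679, 83). The earlier view was partly hidden by the fingertips. I'll take one more, nearer measurement.

{"api": "apply_moves", "payload": {
  "deltas": [
    [0.6,-0.03,0.6,0,0,0,0.85],
    [0.6,-0.03,0.6,0,0,0,0.85],
    [0,0,0,0,0,0,0.85],
    [0,0,0,0,0,0,0.85]
  ],
  "grip_force": 30
}}

```text
time: 95.45
tool_pos: [656.1, 53.9, 232.0]
tcp_rot: [-179.9, 0.1, 44.8]
ft_force: [0.2, -0.2, 0.3]
finger_gap: 72.5
grip_force: 0.0
```

```bash
python3 -c "
from h import *
im=head(); head(90)
c=cam('top'); t=snapshot('top'); hsv=cv2.cvtColor(t,cv2.COLOR_RGB2HSV).astype(int); H,S,V=hsv[...,0],hsv[...,1],hsv[...,2]
for mk,s,ct in blobs(((H<6)|(H>174))&(S>120)&(V>50),20): print('top',s,ct,toplane(c,ct,98)[0].round(1))
s=sense(); c=cam('wrist',s); hsv=cv2.cvtColor(im,cv2.COLOR_RGB2HSV).astype(int); H,S,V=hsv[...,0],hsv[...,1],hsv[...,2]
for mk,st,ct in blobs((H>15)&(H<32)&(S>140)&(V>90),1500):
    cs,_=cv2.findContours(mk.astype(np.uint8),0,1); r=cv2.minAreaRect(max(cs,key=len)); b=toplane(c,cv2.boxPoints(r),60); print('box',st,toplane(c,r[0],60)[0].round(1),b.round(0).tolist())
"
```

```text
[656.1  53.9 232. ] [-1.799e+02  1.000e-01  4.480e+01] [ 0.2 16.9 75.9  0.  87.3 45.4] 95.45
[ 284  143   62   63 2616] [314.8 174. ] (314.7, 174.1, 31.5) [680.1  83.8  98. ] [680.1  83.8  98. ]
[656.3  53.9 232.6] [-179.9    0.    44.8] [ 0.2 16.9 75.9  0.  87.3 45.4] 95.5
[ 284  143   62   63 2607] [314.4 174.2] (314.3, 174.3, 31.4) [679.3  83.3  90. ] [679.3  83.3  90. ]
top [366 237  10  12  90] [370.47777778 242.28888889] [ 457.8 -149.8   98. ]
box [ 241   93  148  147 8093] [681.1  84.1  60. ] [[652.0, 140.0, 60.0], [735.0, 112.0, 60.0], [711.0, 27.0, 60.0], [622.0, 54.0, 60.0]]
box [   0  320   44   73 1751] [336.8 173.1  60. ] [[320.0, 210.0, 60.0], [369.0, 201.0, 60.0], [353.0, 137.0, 60.0], [301.0, 143.0, 60.0]]
```

```bash
python3 -c "
from h import *
for im in (cv2.cvtColor(cv2.imread('pics/scene0.png'),cv2.COLOR_BGR2RGB),snapshot('scene')):
    hsv=cv2.cvtColor(im,cv2.COLOR_RGB2HSV).astype(int); H,S,V=hsv[...,0],hsv[...,1],hsv[...,2]
    for mk,s,ct in blobs(((H<6)|(H>174))&(S>120)&(V>50),60):
        if 230<ct[0]<290 and ct[1]>250: print(s,ct.round(1))
print(topx(cam('scene'),[[680,83.7,106],[680,83.7,98]]))
plan([680,83.5,110])
"
```

```text
[250 265  19  17 249] [258.9 273.3]
[250 267  19  18 251] [259.2 275.9]
[[258.4900479  268.64724972]
 [258.71165467 271.35777529]]
world d [  23.5   29.2 -122.8] now-tool units [ 1.24 -0.13  4.09]
```

{"api": "apply_moves", "payload": {
  "deltas": [
    [0.62,-0.065,0.3,0,0,0,0.85],
    [0.62,-0.065,0.3,0,0,0,0.85],
    [0,0,0.8,0,0,0,0.85],
    [0,0,0.9,0,0,0,0.85],
    [0,0,0.9,0,0,0,0.85],
    [0,0,0.8,0,0,0,0.85],
    [0,0,0,0,0,0,0.85],
    [0,0,0,0,0,0,0.85]
  ]
}}

```text
time: 96.65
tool_pos: [680.3, 83.9, 113.1]
tcp_rot: [-179.9, -0.0, 44.8]
ft_force: [0.4, 0.4, 0.7]
finger_gap: 72.3
grip_force: 0.0
```

```bash
python3 -c "
from h import *
plan([680,83.5,82]); print(sense()['ft_force'],sense()['tool_pos'])"
```

```text
world d [ -0.3  -0.4 -31.1] now-tool units [-0.02  0.    1.04]
[0.40746134 0.43451071 0.68706301] [680.34641619  83.89817513 113.1467692 ]
```

{"api": "apply_moves", "payload": {
  "deltas": [
    [0,0,0.5,0,0,0,0.85],
    [0,0,0.35,0,0,0,0.85],
    [0,0,0.19,0,0,0,0.85],
    [0,0,0,0,0,0,0.85],
    [0,0,0,0,0,0,0.3],
    [0,0,0,0,0,0,0.3],
    [0,0,0,0,0,0,0.3],
    [0,0,0,0,0,0,0.3]
  ],
  "grip_force": 30
}}

```text
time: 97.65
tool_pos: [679.7, 84.4, 81.0]
tcp_rot: [-179.9, 0.0, 44.9]
ft_force: [-3.5, 2.5, 5.5]
finger_gap: 41.3
grip_force: 30.0
```

{"api": "apply_moves", "payload": {
  "deltas": [
    [0,0,0,0,0,0.9,0.3],
    [0,0,0,0,0,0.9,0.3],
    [0,0,0,0,0,0.9,0.3],
    [0,0,0,0,0,0.9,0.3],
    [0,0,0,0,0,0.9,0.3],
    [0,0,0,0,0,0.9,0.3],
    [0,0,0,0,0,0.9,0.3],
    [0,0,0,0,0,0.9,0.3]
  ]
}}

```text
time: 98.65
tool_pos: [679.8, 84.3, 81.1]
tcp_rot: [-179.9, 0.1, 11.7]
ft_force: [-4.3, 1.3, 5.9]
finger_gap: 41.5
grip_force: 30.1
```

{"api": "apply_moves", "payload": {
  "deltas": [
    [0,0,0,0,0,0.9,0.3],
    [0,0,0,0,0,0.9,0.3],
    [0,0,0,0,0,0.9,0.3],
    [0,0,0,0,0,0.9,0.3],
    [0,0,0,0,0,0,0.3]
  ]
}}

```text
time: 99.28
tool_pos: [679.9, 84.2, 81.3]
tcp_rot: [-180.0, 0.1, -4.7]
ft_force: [-3.6, 1.6, 7.4]
finger_gap: 41.5
grip_force: 30.1
```

{"api": "apply_moves", "payload": {
  "deltas": [
    [0,0,0,0,0,0,0.85],
    [0,0,0,0,0,0,0.85],
    [0,0,0,0,0,0,0.85],
    [0,0,0,0,0,0,0.85],
    [0,0,-0.5,0,0,0,0.85],
    [0,0,-1,0,0,0,0.85],
    [0,0,-1,0,0,0,0.85],
    [0,0,-1,0,0,0,0.85]
  ]
}}

```text
time: 100.28
tool_pos: [680.1, 83.9, 187.8]
tcp_rot: [-180.0, 0.0, -4.7]
ft_force: [0.9, -1.0, 0.2]
finger_gap: 73.1
grip_force: 0.0
```

{"api": "apply_moves", "payload": {
  "deltas": [
    [0,0,-1,0,0,0,0.85],
    [0,0,-1,0,0,0,0.85],
    [-0.8,0,-0.6,0,0,0,0.85],
    [-0.8,0,-0.6,0,0,0,0.85],
    [-0.8,0,-0.6,0,0,0,0.85],
    [-0.8,0,0,0,0,0,0.85],
    [-0.8,0,0,0,0,0,0.85],
    [0,0,0,0,0,0,0.85]
  ]
}}

```text
time: 101.28
tool_pos: [559.8, 93.8, 301.4]
tcp_rot: [-179.9, 0.0, -4.6]
ft_force: [0.1, -0.2, 0.5]
finger_gap: 72.8
grip_force: 0.0
```

```bash
python3 -c "
from h import *
im=snapshot('scene'); hsv=cv2.cvtColor(im,cv2.COLOR_RGB2HSV).astype(int); H,S,V=hsv[...,0],hsv[...,1],hsv[...,2]
for mk,s,ct in blobs(((H<6)|(H>174))&(S>120)&(V>50),60):
    if ct[0]<400: print(s,ct.round(1))
standing([(618,-326.5),(624.2,-147.3)]); print(sense()['time'],sense()['tool_pos'])
save('fin.png',im)
"
```

```text
[290 213  11  10  88] [295.  217.1]
[250 265  19  17 248] [258.8 273.3]
green scene [([212, 164, 36, 43, 373], array([229.3, 184.9]))]
pred [209.9 163.2] [14.  14.4]
pred [232.5 193.7] [15.2 16.1]
101.375 [560.91032011  93.55714936 300.69951062]
```

View pics/fin.png

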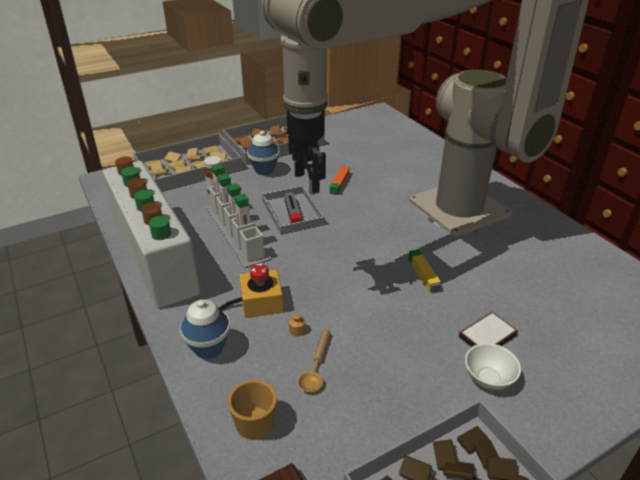

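The stop's head is back at its starting height: its blob is at (258.8,273.3), the same as at the start. Four green caps stand in the magazine, the spent cartridge is in the tray at (293,208), and everything else is where it was.

```bash
python3 -c "
from bench import *
print(hand_in())"
```

```text
the job is handed in; nothing more can be done
None
```

The job is done and handed in at about 101 s: all four full cartridges present stand cap up in their own sockets, the spent one lies in the tray, and the stop, latched throughout, has been twisted and sprung back up.

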